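# Hang the polished cuffs to dry and wind the timer

### The arm

A 7-joint arm with a two-finger parallel gripper is mounted at the origin on the work surface. World frame = base frame: x ahead of the robot, y to its left, z up, the work surface at z = 0. Lengths are in m, angles in rad, forces in N, time in s.
With the tool pointing down it reaches from about 0.4 to 0.9 m from the base axis. Payload 5.6 kg.
Tool frame: the origin (TCP) lies between the finger pads; the fingertips stand 17 mm ahead of it and the grasp point (between the pads) lies 2 mm behind it; z points along the fingers, y is the direction in which the jaws open and shut (so a half turn about z gives the same grasp; the last joint's range is limited). The gripper opens to 92 mm and grips with 3 to 60 N. Pads are 20 mm wide; open, the fingers measure 128 mm over their backs; the gripper's body (75 mm by 189 mm) begins 69 mm behind the grasp point.
Start: joints at [-1.149, 0.468, -0.012, 1.603, 0.006, 1.071, -0.056], TCP at [0.291, 0.581, 0.232] pointing down, gripper open.
Joint ranges: [-2.53, 2.53], [-0.31, 2.02], [-1.57, 1.55], [0.28, 2.44], [-1.29, 4.43], [0.15, 1.84], [-2.92, 2.92]. Speed limits (rad/s): [2.57, 2.57, 3.14, 3.14, 3.14, 3.14, 3.14].

### API

Orientations are given as a unit quaternion [w, x, y, z].
In Python, from rig import manip gives the robot as it stands.
- The arm moves only by the tool send_rows, never from a script. Its argument "targets" is a list of rows, each a list of 3 entries, a list of its own where there are three numbers: the shift along the tool's x, y, z in cm, then the turn, a rotation vector about the tool's x, y, z in degrees, then the closure in counts, from 0 (fully open) to 255 (shut). In form: [[[dx, dy, dz], [rx, ry, rz], hand], ...]. A call has 1 to 8 rows; each row is the pose to reach, as a shift and turn from the pose measured when the call began, along the tool's axes at that moment; what a row does not reach only later rows make up. A row lasts 1/10 s, in which the tool goes at most 50 mm and 8.59 degrees, less where a joint would pass 70% of its speed; a pose out of reach is approached as far as the arm can. A call with a gripper value outside its range is refused whole. The fingers move at their own pace and stop on an object; the grip force is fixed at half the most. Time passes only in rows, so rows that repeat a pose let the fingers close. It gives the time, the measured TCP pose, the force and the opening at its end, in the units of the state.
- manip.state(): the state, without advancing time (a new reading comes with each control period).
- manip.get_image(name): name is "scene" or "top" or "wrist"; returns (picture, depth): 400x640x3 uint8, red, green, blue; 400x640 float32, m along the optical axis (not along the pixel's ray), 0 where there is no reading.
- manip.calibration(name): a dict with "mtx" (3x3 intrinsics, pixels), "dist" ([k1, k2, p1, p2, k3] as OpenCV has them; the pictures are not rectified), "rvec" (rotation vector, rad) and "tvec" (3), from world to camera coordinates, as OpenCV has them; the wrist camera has in their place "mount" (4x4, takes a point from camera to tool coordinates, whose origin is the TCP and whose axes are the flange's). Camera axes: x right, y down, z forward; pixel columns grow to the right and rows downward; lengths in m; the calibration is good to about 2 mm. A picture is of the moment at which its call begins: read the wrist's pose just before it. calibration takes no time and is no camera call.
- manip.close_job(): hands the job in, once; it reports no verdict.
Trained networks look in the newest picture that a camera, given by its name, has taken for a name from the list of things; names that differ only in an ending like _2 or _b are one class to them, and where a whole thing is asked for, a point or a joint stands for the part that bears it (a point fixed in the world has none). Each returns a list of dicts, best first, with "confidence" (0 to 1); they miss things now and then, are a little off and sometimes report something else, mostly with a low value. They report only what shows in the picture. A call takes as long as a camera call. They do not tell look-alikes from the thing itself.
- manip.find_in(camera, query): "position" ([x, y, z] in m, in world coordinates, good to about 4 mm: the middle of the surface that is visible of it).
- manip.silhouettes(camera, query): "pixels" (400x640 bool, what is visible of it).
The state is a dict: "t": time; "joint_positions": joint angles; "dq": joint speeds; "joint_torque": joint torques, N m; "tool_pos": TCP position; "tcp_rot": TCP orientation; "ft_force": force on the tool from outside, world axes, zero at the start; "moment": the same for the moment, N m; "gripper_width": finger opening in m.
Only numpy, scipy, OpenCV 4.12 (cv2) and the standard library are available. Lean on these libraries where they do the work, as an engineer would, in place of code of your own. Each camera call takes 0.05 s, during which the arm holds its last target.

### The job

Hang every U-shaped silver cuff blank on the bench over the steel drying rail, open side down, straddling the bar, spaced well apart with none touching another; they are freshly polished, so hold them by the rims at their ends only and never touch the polished faces with the fingers. When all of them hang, wind the drying timer's key clockwise, a part turn at a time, all the way to its stop. Leave the other things on the bench where they are.

Things in the scene. Friction and masses are not known exactly. Their poses are not given: they have to be found in the camera images.
- cuff1: Silver cuff blank, an upside-down U on its two feet, tunnel along y; may be absent. 61 mm across (x), 54 long (y), 54.5 high (z), 110 g. Origin midway between the feet, at their underside. Side walls centred at x -27.5 and +27.5, upright to z 34, a bead along each foot. Thick 6 mm rims at both tunnel ends (y -27 and +27): hold it there. Clear inside: 49 mm, roof underside at z 48.5.
- cuff1_face: Polished band of cuff1 between its two rims (same frame and origin as cuff1): the arch from y -22 to +22 mm, 3.5 mm thick, set back 1.25 mm from the rims. Fingers must not touch it.
- cuff2: Silver cuff blank, an upside-down U on its two feet, tunnel along y; may be absent. 61 mm across (x), 54 long (y), 54.5 high (z), 110 g. Origin midway between the feet, at their underside. Side walls centred at x -27.5 and +27.5, upright to z 34, a bead along each foot. Thick 6 mm rims at both tunnel ends (y -27 and +27): hold it there. Clear inside: 49 mm, roof underside at z 48.5.
- cuff2_face: Polished band of cuff2 between its two rims (same frame and origin as cuff2): the arch from y -22 to +22 mm, 3.5 mm thick, set back 1.25 mm from the rims. Fingers must not touch it.
- cuff3: Silver cuff blank, an upside-down U on its two feet, tunnel along y; may be absent. 61 mm across (x), 54 long (y), 54.5 high (z), 110 g. Origin midway between the feet, at their underside. Side walls centred at x -27.5 and +27.5, upright to z 34, a bead along each foot. Thick 6 mm rims at both tunnel ends (y -27 and +27): hold it there. Clear inside: 49 mm, roof underside at z 48.5.
- cuff3_face: Polished band of cuff3 between its two rims (same frame and origin as cuff3): the arch from y -22 to +22 mm, 3.5 mm thick, set back 1.25 mm from the rims. Fingers must not touch it.
- cuff4: Silver cuff blank, an upside-down U on its two feet, tunnel along y; may be absent. 61 mm across (x), 54 long (y), 54.5 high (z), 110 g. Origin midway between the feet, at their underside. Side walls centred at x -27.5 and +27.5, upright to z 34, a bead along each foot. Thick 6 mm rims at both tunnel ends (y -27 and +27): hold it there. Clear inside: 49 mm, roof underside at z 48.5.
- cuff4_face: Polished band of cuff4 between its two rims (same frame and origin as cuff4): the arch from y -22 to +22 mm, 3.5 mm thick, set back 1.25 mm from the rims. Fingers must not touch it.
- cuff1_seat (a point): Point of cuff1 42.5 mm above its origin, on its middle plane, 6 mm under the roof: where the bar's axis lies when it hangs.
- cuff2_seat (a point): Point of cuff2 42.5 mm above its origin, on its middle plane, 6 mm under the roof: where the bar's axis lies when it hangs.
- cuff3_seat (a point): Point of cuff3 42.5 mm above its origin, on its middle plane, 6 mm under the roof: where the bar's axis lies when it hangs.
- cuff4_seat (a point): Point of cuff4 42.5 mm above its origin, on its middle plane, 6 mm under the roof: where the bar's axis lies when it hangs.
- rail_mid (a point): Middle of the round steel bar (12 mm diameter) of the drying rail, on its axis, 170 mm or so above the bench: y runs along the bar, z up. Bar 500 mm long, an upright post at each end, no higher than the bar. Fixed to the bench, nearly crosswise to the robot.
- timer_key (a joint): Winding key of the clockwork timer, in rad: 0 = run down, 7.0 = fully wound against the stop. Grows clockwise seen from above. Spring loaded, but it stays where it is let go.
- key_grip (a point): Middle of the key's flat wing, on the turning axis, 85 mm above the bench. Dark steel wing 44 mm long (this point's x), 9 mm thick (its y), 28 mm high (14 mm above and below this point), on a short stem on a grey round timer 72 mm across, 55 mm high, with a white dial. The point turns with the key.
- jar: Glass jar with a steel cap, 60 mm across, 88 mm high. Origin under its centre. Bystander.
- hammer: Hammer, 200 mm, lying along its x. Bystander.
- brush: Brush, 160 mm, lying along its x. Bystander.
- bangle: Closed round bangle lying flat, 68 mm across, 16 mm high; not one of the cuff blanks. Bystander.
- pliers: Pliers with black handles, about 145 mm long, 13 mm high. Bystander.
- plaque: Flat pierced square silver plaque, 75 mm, 5 mm thick. Bystander.
Things that resemble listed ones, but are neither listed nor needed, are in the scene too. What is shaped like the cuff3 but yellow is not meant.

How it is judged:
By the outcome, as a careful person would: the job done as asked, in the order asked, and still so for the second after the job is handed in, with the robot touching nothing.
Of cuff1, cuff2, cuff3, cuff4 only 2 to 4 are there at a start; the rules pass over those that are not, and their reading is None.
At some moment in a run one of cuff1, cuff2, cuff3, cuff4 may be knocked a few centimetres aside while the robot is not near it.
It also fails if it takes over 210 s, if anything falls off the work surface, if the arm or the gripper's body presses on something with over 40 N, if the wrist force passes 120 N, or if a joint passes its speed limit or range.

## Working session

There is one attempt and no reset: what is moved stays moved. The work goes in short steps, Python scripts to look and compute and a tool call to move; the robot and the scene stay as the last step left them, time stands still between calls to the robot, and variables do not carry over. Pictures are saved under pics/ and viewed, and the job is handed in when it is done.

Besides the shell and the picture viewer there is one more tool, called after "Emit:" in YAML: its name, and indented under it one key for each argument. send_rows: Moves the arm, as the interface text tells. Its arguments: {"type":"object","properties":{"targets":{"type":"array"}},"required":["targets"]}

```bash
ls; mkdir -p pics
cat > h.py <<'E'
import numpy as np, cv2
from rig import manip
from scipy.spatial.transform import Rotation as R
def save(name,fn):
    im,d=manip.get_image(name); cv2.imwrite('pics/'+fn,im[:,:,::-1]); return im,d
def pose():
    s=manip.state(); q=s['tcp_rot']; return np.array(s['tool_pos']),R.from_quat([q[1],q[2],q[3],q[0]])
E
python3 - <<'E'
from h import *
s=manip.state(); print(s)
for c in ['scene','top','wrist']:
    save(c,c+'0.png'); print(c,manip.calibration(c))
E
```

```text
pics
{'t': 0.0, 'joint_positions': array([-1.14903313,  0.46838876, -0.01162232,  1.60362597,  0.00600651,
        1.07143033, -0.05630002]), 'dq': array([ 7.34102416e-04, -2.79499724e-03,  6.29217304e-05, -1.08810400e-04,
       -1.89565626e-03,  1.03572791e-03, -6.08824391e-05]), 'joint_torque': array([ 4.96644298e-04, -5.20564377e+01, -1.22054078e-02, -2.43750536e+01,
       -5.66293427e-02,  1.70189864e-02,  1.59494030e-04]), 'tool_pos': array([0.29113495, 0.58051791, 0.23063187]), 'tcp_rot': array([-1.48887111e-04,  2.30316800e-01,  9.73115279e-01, -8.96611638e-04]), 'ft_force': array([-0.48829704, -0.26918929,  0.32983325]), 'moment': array([ 0.00093227, -0.04100339, -0.01871149]), 'gripper_width': 0.09200280819747891}
scene {'mtx': array([[373.99038521,   0.        , 311.24735479],
       [  0.        , 373.99038521, 207.1171738 ],
       [  0.        ,   0.        ,   1.        ]]), 'dist': array([-0.03831659,  0.        ,  0.        ,  0.        ,  0.        ]), 'rvec': array([ 1.41373039,  2.10907065, -0.91180007]), 'tvec': array([ 0.18958908, -0.25530606,  1.45419089])}
to
[... 269 characters left out ...]
2287, -2.07444492,  0.25944021]), 'tvec': array([9.85978390e-04, 5.75337662e-01, 1.05709383e+00])}
wrist {'mtx': array([[307.55024229,   0.        , 315.6451932 ],
       [  0.        , 307.55024229, 198.20497815],
       [  0.        ,   0.        ,   1.        ]]), 'dist': array([-0.02700288,  0.        ,  0.        ,  0.        ,  0.        ]), 'mount': array([[ 2.33608970e-05, -9.58940628e-01, -2.83606897e-01,
         8.06582744e-02],
       [ 9.99999856e-01,  1.74296366e-04, -5.06965715e-04,
        -6.92750009e-04],
       [ 5.35581673e-04, -2.83606845e-01,  9.58940494e-01,
        -1.53646152e-01],
       [ 0.00000000e+00,  0.00000000e+00,  0.00000000e+00,
         1.00000000e+00]])}
```

View pics/top0.png

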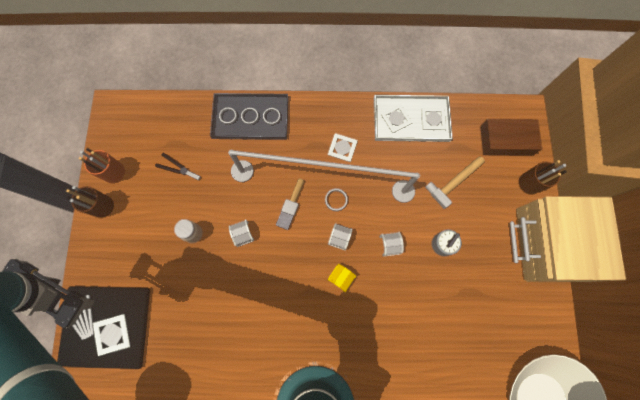

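View pics/scene0.png

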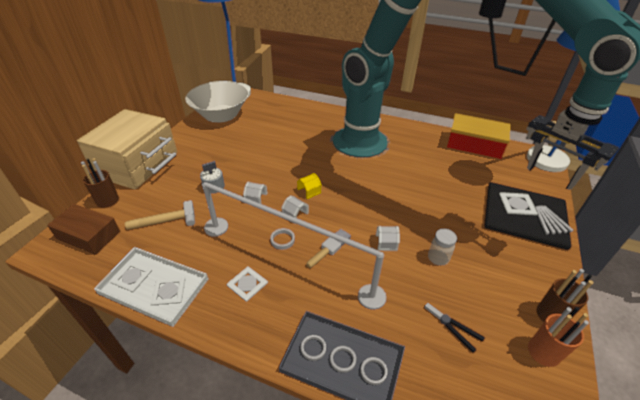

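View pics/wrist0.png

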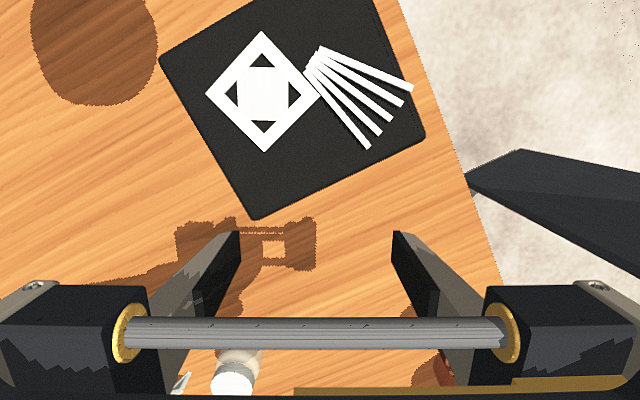

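The top view shows three silver cuffs near (240,233), (341,236) and (392,243), plus a yellow look-alike at (342,278). The rail runs from (232,153) to (418,177), and the timer is at (447,242). Next I'll measure them.

```bash
cat >> h.py <<'E'
def cloud(name,d,P=None):
    c=manip.calibration(name)
    v,u=np.mgrid[0:400,0:640]
    p=cv2.undistortPoints(np.stack([u,v],-1).reshape(-1,1,2).astype(np.float64),c['mtx'],c['dist']).reshape(400,640,2)
    X=np.concatenate([p*d[...,None],d[...,None]],-1)
    if 'mount' in c:
        X=X@c['mount'][:3,:3].T+c['mount'][:3,3]; pos,r=P
        return X@r.as_matrix().T+pos
    Rm=cv2.Rodrigues(c['rvec'])[0]
    return (X-c['tvec'])@Rm
def proj(name,X):
    c=manip.calibration(name); return cv2.projectPoints(np.array(X,float).reshape(-1,1,3),c['rvec'],c['tvec'],c['mtx'],c['dist'])[0].reshape(-1,2)
E
python3 - <<'E'
from h import *
im,d=save('top','top1.png')
np.savez('top1.npz',im=im,d=d)
X=cloud('top',d)
for q in ['cuff1','timer_key','jar','bangle','hammer','pliers','brush','plaque']:
    for r in manip.find_in('top',q): print(q,np.round(r['position'],3),round(r['confidence'],2),proj('top',[r['position']]).round())
im2,d2=save('scene','scene1.png')
for q in ['cuff1','timer_key']:
    for r in manip.find_in('scene',q): print('S',q,np.round(r['position'],3),round(r['confidence'],2),proj('scene',[r['position']]).round())
for c,(u,v) in {'a':(240,233),'b':(341,236),'c':(392,243),'y':(342,278)}.items():
    B=X[v-18:v+19,u-18:u+19].reshape(-1,3); B=B[(B[:,2]>.015)&(B[:,2]<.1)]
    T=B[B[:,2]>.045]
    print(c,len(B),B.min(0).round(3),B.max(0).round(3),T.mean(0).round(4),cv2.minAreaRect((B[:,:2]*1000).astype(np.float32)))
# bar
m=(X[...,2]>.16)&(X[...,2]<.185)&(X[...,0]>.5)&(X[...,0]<1)&(abs(X[...,1])<.4)
B=X[m]; print('bar',len(B),B.min(0),B.max(0)); print(np.polyfit(B[:,1],B[:,0],1),np.median(B[:,2]))
cv2.imwrite('pics/topzoom.png',cv2.resize(im[130:300,200:480],None,fx=2.8,fy=2.8,interpolation=cv2.INTER_CUBIC)[:,:,::-1])
E
```

```text
cuff1 [ 0.455 -0.062  0.049] 0.88 [[339. 237.]]
cuff1 [0.461 0.218 0.044] 0.68 [[241. 234.]]
cuff1 [ 0.347 -0.07   0.05 ] 0.62 [[341. 276.]]
cuff1 [ 0.441 -0.216  0.041] 0.55 [[392. 243.]]
timer_key [ 0.747 -0.073  0.007] 0.4 [[341. 147.]]
jar [0.466 0.361 0.087] 0.57 [[187. 230.]]
hammer [ 0.627 -0.405  0.022] 0.61 [[451. 184.]]
pliers [0.67  0.441 0.016] 0.66 [[174. 167.]]
pliers [0.466 0.222 0.045] 0.47 [[239. 233.]]
pliers [ 0.636 -0.02   0.168] 0.17 [[325. 163.]]
plaque [ 0.746 -0.075  0.002] 0.85 [[342. 148.]]
plaque [ 0.445 -0.37   0.091] 0.47 [[451. 240.]]
plaque [ 0.625 -0.404  0.024] 0.38 [[451. 184.]]
S cuff1 [0.489 0.229 0.035] 0.89 [[389. 239.]]
S cuff1 [ 0.355 -0.059  0.035] 0.75 [[311. 185.]]
S cuff1 [ 0.463 -0.207  0.041] 0.72 [[255. 193.]]
S cuff1 [ 0.473 -0.064  0.041] 0.58 [[295. 207.]]
a 408 [0.431 0.187 0.015] [0.505 0.255 0.057] [0.4675 0.2216 0.0512] ((468.683837890625, 222.34451293945312), (60.55290222167969, 54.32530212402344), 21.318294525146484)
b 392 [ 0.426 -0.102  0.017] [ 0.496 -0.033  0.057] [ 0.4612 -0.0675  0.0508] ((462.0469055175781, -67.49858093261719), (53.41910171508789, 60.89723205566406), 71.96489715576172)
c 418 [ 0.409 -0.248  0.016] [ 0.476 -0.186  0.06 ] [ 0.4414 -0.2169  0.0506] ((442.31744384765625, -216.89212036132812), (61.2284049987793, 55.807254791259766), 7.171676158905029)
y 416 [ 0.304 -0.109  0.03 ] [ 0.381 -0.033  0.057] [ 0.3431 -0.0714  0.051 ] ((343.082275390625, -71.2325668334961), (60.52720642089844, 54.20296859741211), 56.41503143310547)
bar 877 [ 0.59757259 -0.2689721   0.16201722] [0.67296571 0.24249013 0.17855799]
[0.11776006 0.63571356] 0.17344823632999098
```

View pics/topzoom.png

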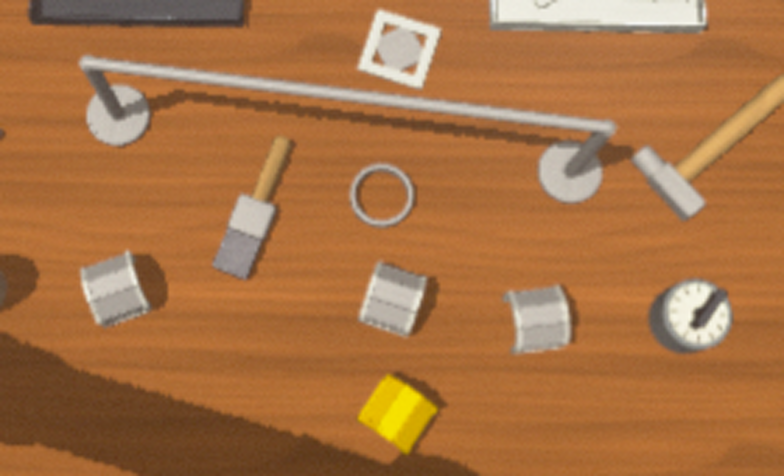

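```bash
cat >> h.py <<'E'
def goal(p,yaw):
    """tool pointing down, tool x at yaw deg; prints shift cm & rotvec deg in present tool axes"""
    pos,r=pose(); a=np.radians(yaw)
    T=np.array([[np.cos(a),np.sin(a),0],[np.sin(a),-np.cos(a),0],[0,0,-1]])
    sh=r.inv().apply(np.array(p)-pos)*100; rv=(r.inv()*R.from_matrix(T)).as_rotvec(degrees=True)
    print('shift',sh.round(2),'rot',rv.round(1),'| pos',pos.round(4))
def grasp(c,xdir,off=.033,end=1):
    """cuff centre xy, angle deg of cuff x from world x -> pad xy, tool yaw"""
    a=np.radians(xdir+90); return np.array(c)+end*off*np.array([np.cos(a),np.sin(a)]), xdir+90
def cuff(X,c,zr=(.015,.1)):
    """fit cuff footprint in cloud near c; returns centre, x angle, size"""
    B=X.reshape(-1,3); B=B[(np.hypot(B[:,0]-c[0],B[:,1]-c[1])<.05)&(B[:,2]>zr[0])&(B[:,2]<zr[1])]
    (x,y),(w,h),an=cv2.minAreaRect((B[:,:2]*1000).astype(np.float32))
    if h>w: an+=90
    an=(an+90)%180-90
    return np.array([x,y])/1000,an,(max(w,h),min(w,h)),len(B)
E
python3 - <<'E'
from h import *
g,y=grasp([.4687,.2223],21.3); print(g,y)
goal([g[0],g[1],.22],y)
E
```

```text
[0.45671271 0.25304581] 111.3
shift [-29.48 -21.91   1.16] rot [ 0.   0.  42.1] | pos [0.2914 0.581  0.2316]
```

Emit:
send_rows:
  targets:
    - [[-4, -3, 0.2], [0, 0, 6], 47]
    - [[-8, -6, 0.3], [0, 0, 12], 47]
    - [[-12, -9, 0.5], [0, 0, 18], 47]
    - [[-16, -12, 0.7], [0, 0, 24], 47]
    - [[-20, -15, 0.9], [0, 0, 30], 47]
    - [[-24, -18, 1], [0, 0, 36], 47]
    - [[-28, -20.8, 1.1], [0, 0, 42], 47]
    - [[-29.5, -21.9, 1.2], [0, 0, 42.1], 47]

```text
t: 1.55
tool_pos: [0.4593, 0.2479, 0.2201]
tcp_rot: [0.001, 0.568, 0.823, 0.0]
ft_force: [0.2, -0.3, 0.5]
gripper_width: 0.0748
```

Run:
```python
from h import *
P=pose()
im,d=save('wrist','w1.png')
X=cloud('wrist',d,P)
print(cuff(X,[.4687,.2223]))
im,d=save('top','top2.png'); X=cloud('top',d)
print(cuff(X,[.4687,.2223]))
g,y=grasp([.4687,.2223],21.3)
goal([g[0],g[1],.022],y)
```

```text
(array([0.47064371, 0.22183647]), 20.809289932250977, (60.607749938964844, 54.656097412109375), 2455)
(array([0.46787259, 0.22223895]), 21.018596649169922, (59.84697723388672, 54.65436935424805), 407)
shift [ 0.39 -0.07 19.79] rot [ 0.   0.  -0.4] | pos [0.4585 0.2498 0.2199]
```

View pics/w1.png

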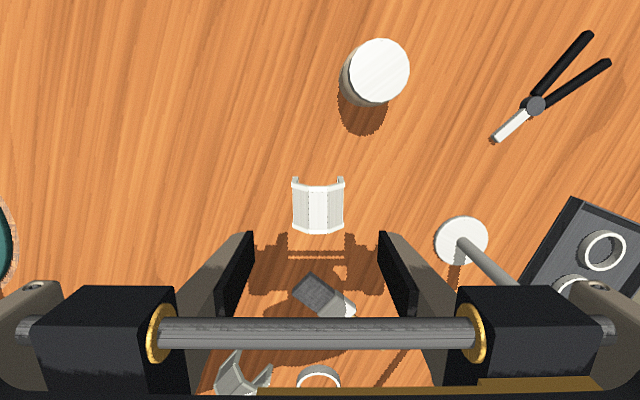

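Emit:
send_rows:
  targets:
    - [[0.4, 0, 4], [0, 0, 0], 47]
    - [[0.4, 0, 8], [0, 0, 0], 47]
    - [[0.4, 0, 12], [0, 0, 0], 47]
    - [[0.4, 0, 15], [0, 0, 0], 47]
    - [[0.4, 0, 17.5], [0, 0, 0], 47]
    - [[0.4, 0, 19], [0, 0, 0], 47]
    - [[0.4, 0, 19.8], [0, 0, 0], 47]
    - [[0.4, 0, 19.8], [0, 0, 0], 47]

```text
t: 2.45
tool_pos: [0.4568, 0.254, 0.0214]
tcp_rot: [0.0, 0.567, 0.824, -0.0]
ft_force: [-0.1, 1.1, 0.5]
gripper_width: 0.075
```

Run:
```python
from h import *
P=pose()
im,d=save('wrist','w2.png')
g,y=grasp([.4695,.222],21.1)
goal([g[0],g[1],.022],y); print(manip.state()['ft_force'])
```

```text
shift [-0.13 -0.03  0.02] rot [ 0.1  0.  -0.2] | pos [0.4574 0.2541 0.0222]
[ 0.25374626  0.15112209 -0.70946333]
```

View pics/w2.png

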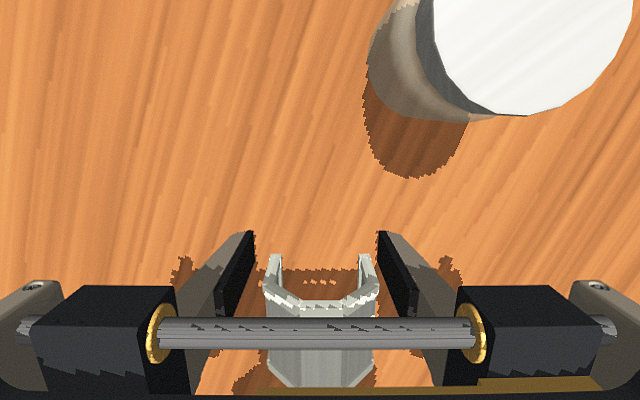

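Emit:
send_rows:
  targets:
    - [[-0.2, 0, 0], [0, 0, 0], 47]
    - [[-0.2, 0, 0], [0, 0, 0], 100]
    - [[-0.2, 0, 0], [0, 0, 0], 150]
    - [[-0.2, 0, 0], [0, 0, 0], 255]
    - [[-0.2, 0, 0], [0, 0, 0], 255]
    - [[-0.2, 0, 0], [0, 0, 0], 255]
    - [[-0.2, 0, 0], [0, 0, 0], 255]
    - [[-0.2, 0, 0], [0, 0, 0], 255]

```text
t: 3.3
tool_pos: [0.4589, 0.2526, 0.0231]
tcp_rot: [0.001, 0.567, 0.824, 0.001]
ft_force: [-0.4, 0.8, 6.0]
gripper_width: 0.0603
```

Run:
```python
from h import *
P=pose()
im,d=save('wrist','w3.png')
print(manip.state()['gripper_width'],manip.state()['ft_force'])
goal([0.4574,0.2541,.24],111)
# hang: cuff centre y=.13 ; bar frame
c=np.array([.6357+.1178*.13,.13]); g,y=grasp(c,-6.7); print(g,y)
goal([g[0],g[1],.24],y)
```

```text
0.060513258006616034 [ 0.20624266 -0.48753906  7.62196611]
shift [ 1.900e-01 -2.000e-02 -2.169e+01] rot [ 0.2  0.  -0.1] | pos [0.4589 0.2527 0.0231]
[0.65486413 0.16277463] 83.3
shift [-15.4   15.15 -21.64] rot [ 0.2 -0.  27.6] | pos [0.4589 0.2527 0.0231]
```

View pics/w3.png

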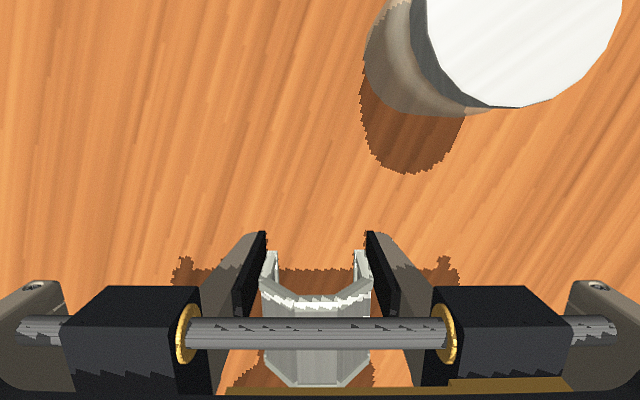

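Emit:
send_rows:
  targets:
    - [[0, 0, -1], [0, 0, 0], 255]
    - [[0, 0, -3], [0, 0, 0], 255]
    - [[0, 0, -6], [0, 0, 0], 255]
    - [[0, 0, -9], [0, 0, 0], 255]
    - [[0, 0, -13], [0, 0, 0], 255]
    - [[0, 0, -17], [0, 0, 0], 255]
    - [[0, 0, -21], [0, 0, 0], 255]
    - [[0, 0, -22], [0, 0, 0], 255]

```text
t: 4.15
tool_pos: [0.4599, 0.2533, 0.2479]
tcp_rot: [0.002, 0.567, 0.824, 0.005]
ft_force: [0.7, 0.4, -0.9]
gripper_width: 0.0604
```

Run:
```python
from h import *
P=pose()
im,d=save('wrist','w4.png'); save('scene','s4.png')
print(manip.state()['gripper_width'],manip.state()['ft_force'])
c=np.array([.6357+.1178*.13,.13]); g,y=grasp(c,-6.7)
goal([g[0],g[1],.24],y)
```

```text
0.06040433326031039 [ 0.27595052 -0.20717979 -1.39484723]
shift [-15.42  15.1    0.56] rot [ 0.3 -0.2 27.6] | pos [0.4587 0.2528 0.2448]
```

View pics/w4.png

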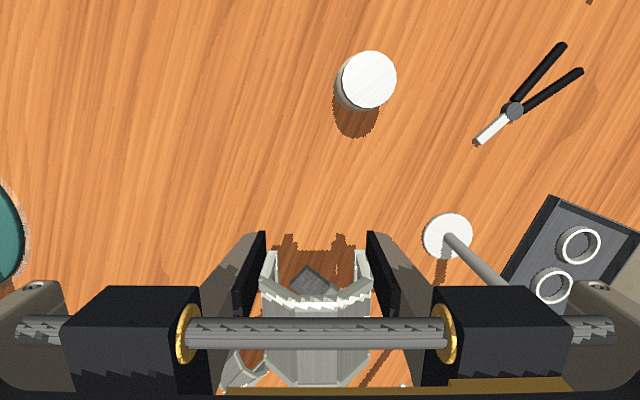

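View pics/s4.png

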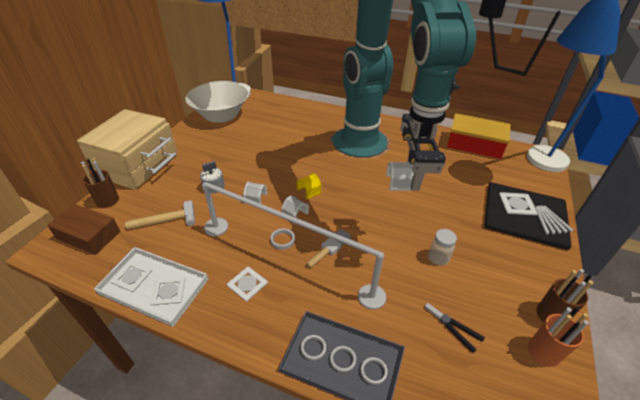

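The cuff is held by its near rim and isn't sagging, so I'm carrying it to the rail.

Emit:
send_rows:
  targets:
    - [[-2.4, 2.4, 0], [0, 0, 5], 255]
    - [[-5, 4.8, 0], [0, 0, 10], 255]
    - [[-7.6, 7.4, 0], [0, 0, 15], 255]
    - [[-10, 9.8, 0], [0, 0, 20], 255]
    - [[-12.6, 12.2, 0], [0, 0, 25], 255]
    - [[-14.6, 14.2, 0.2], [0, 0, 27.6], 255]
    - [[-15.4, 15.1, 0.4], [0, 0, 27.6], 255]
    - [[-15.4, 15.1, 0.5], [0, 0, 27.6], 255]

```text
t: 5.05
tool_pos: [0.6545, 0.1616, 0.2377]
tcp_rot: [0.0, 0.747, 0.664, 0.001]
ft_force: [0.7, 0.0, -0.5]
gripper_width: 0.0603
```

Run:
```python
from h import *
P=pose()
im,d=save('wrist','w5.png'); X=cloud('wrist',d,P)
m=(X[...,2]>.15)&(X[...,2]<.19)&(X[...,0]>.5)&(X[...,0]<.75)&(X[...,1]>.18)&(X[...,1]<.23)
B=X[m]; print(len(B), np.polyfit(B[:,1],B[:,0],1) if len(B)>9 else 0, np.percentile(B[:,2],95) if len(B) else 0)
im,d=save('top','top5.png'); X=cloud('top',d)
for lo,hi in [(-.2,-.1),(-.1,0),(0,.06),(.06,.12)]:
    m=(X[...,2]>.15)&(X[...,2]<.19)&(X[...,0]>.58)&(X[...,0]<.68)&(X[...,1]>lo)&(X[...,1]<hi); B=X[m]
    print(lo,np.median(B[:,0]-.1178*B[:,1]),np.percentile(B[:,2],[50,95]))
save('scene','s5.png')
c=np.array([.6357+.1178*.13,.13]); g,y=grasp(c,-6.7)
goal([g[0],g[1],.15],y)
```

```text
1185 [0.12328928 0.63752595] 0.17720971157931312
-0.2 0.6353375950482394 [0.1736367  0.17700626]
-0.1 0.6352751417075443 [0.17341533 0.17702604]
0 0.6347888486412048 [0.17381163 0.17688531]
0.06 0.6353922344164831 [0.17299491 0.17747395]
shift [-0.15  0.16  8.95] rot [ 0.1 -0.2  0.2] | pos [0.6532 0.1641 0.2395]
```

View pics/w5.png

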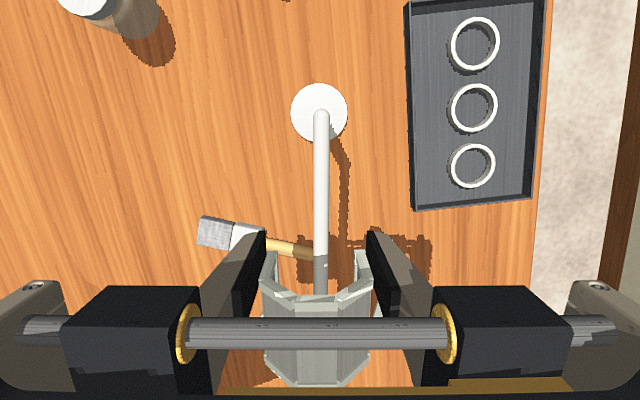

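View pics/s5.png

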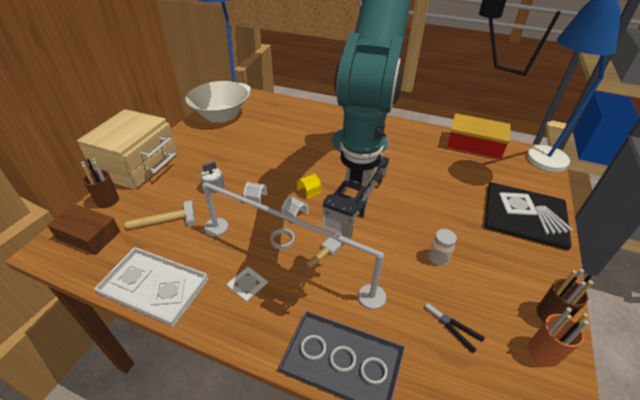

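Emit:
send_rows:
  targets:
    - [[-0.1, 0.2, 2], [0, 0, 0], 255]
    - [[-0.1, 0.2, 4], [0, 0, 0], 255]
    - [[-0.1, 0.2, 6], [0, 0, 0], 255]
    - [[-0.1, 0.2, 7.4], [0, 0, 0], 255]
    - [[-0.1, 0.2, 8], [0, 0, 0], 255]
    - [[-0.1, 0.2, 8.3], [0, 0, 0], 255]
    - [[-0.1, 0.2, 8.6], [0, 0, 0], 255]
    - [[-0.1, 0.2, 8.7], [0, 0, 0], 255]

```text
t: 6.0
tool_pos: [0.6556, 0.1634, 0.153]
tcp_rot: [-0.0, 0.746, 0.666, 0.003]
ft_force: [0.6, 0.5, -1.1]
gripper_width: 0.0607
```

Run:
```python
from h import *
P=pose(); print(P[0],manip.state()['ft_force'])
im,d=save('wrist','w6.png')
save('scene','s6.png')
```

```text
[0.65557197 0.16336061 0.15301686] [ 0.55228478  0.48652721 -1.14698322]
```

View pics/w6.png

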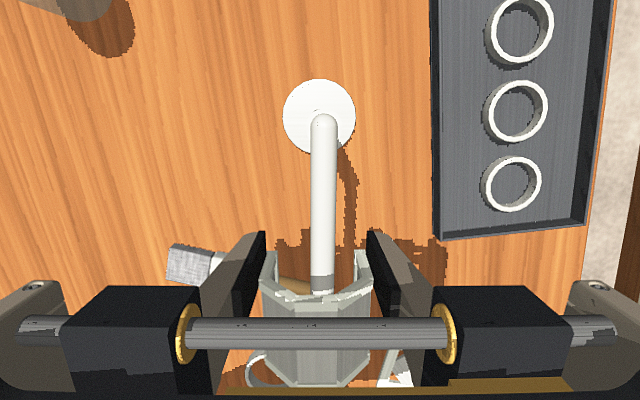

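Straddling with no contact yet. I'm lowering in small steps.

Emit:
send_rows:
  targets:
    - [[0, 0, 0.15], [0, 0, 0], 255]
    - [[0, 0, 0.3], [0, 0, 0], 255]
    - [[0, 0, 0.3], [0, 0, 0], 255]

```text
t: 6.4
tool_pos: [0.6559, 0.1632, 0.1506]
tcp_rot: [-0.0, 0.746, 0.666, 0.003]
ft_force: [-0.8, 0.0, 1.9]
gripper_width: 0.0607
```

Run:
```python
from h import *
P=pose(); print(P[0],manip.state()['ft_force'])
```

```text
[0.65591572 0.16316957 0.15064454] [-0.77668733  0.02153673  1.8987482 ]
```

Emit:
send_rows:
  targets:
    - [[0, 0, 0], [0, 0, 0], 80]
    - [[0, 0, 0], [0, 0, 0], 60]
    - [[0, 0, 0], [0, 0, 0], 40]
    - [[0, 0, 0], [0, 0, 0], 40]
    - [[0, 0, 0], [0, 0, 0], 40]
    - [[0, 0, 0], [0, 0, 0], 40]

```text
t: 7.0
tool_pos: [0.6559, 0.1632, 0.1506]
tcp_rot: [-0.0, 0.746, 0.666, 0.003]
ft_force: [-0.4, -0.5, -0.1]
gripper_width: 0.0774
```

Emit:
send_rows:
  targets:
    - [[0, 0, -1], [0, 0, 0], 40]
    - [[0, 0, -3], [0, 0, 0], 40]
    - [[0, 0, -6], [0, 0, 0], 40]
    - [[0, 0, -9], [0, 0, 0], 40]
    - [[0, 0, -11], [0, 0, 0], 40]
    - [[0, 0, -11], [0, 0, 0], 40]

```text
t: 7.6
tool_pos: [0.6574, 0.1629, 0.265]
tcp_rot: [0.001, 0.746, 0.666, 0.006]
ft_force: [0.5, 0.4, 0.5]
gripper_width: 0.0776
```

Run:
```python
from h import *
P=pose(); print(P[0],manip.state()['ft_force'])
im,d=save('top','top7.png'); X=cloud('top',d)
print('hung',cuff(X,[.651,.13],(.1,.2)))
for c in [(.462,-.0675),(.4423,-.217)]: print(cuff(X,c))
save('scene','s7.png')
im,d=save('wrist','w7.png')
c,a,_,_=cuff(X,(.4423,-.217)); g,y=grasp(c,a); print(g,y); goal([g[0],g[1],.22],y)
```

```text
[0.65736063 0.16289319 0.26500649] [0.49445235 0.42135529 0.52906984]
hung (array([0.65017426, 0.12233325]), 87.71973419189453, (81.41533660888672, 62.98872375488281), 560)
(array([ 0.46165369, -0.06734629]), -17.81468963623047, (59.46354675292969, 53.632869720458984), 397)
(array([ 0.44195657, -0.21650479]), 7.288143157958984, (60.83279037475586, 55.30320739746094), 419)
[ 0.43777022 -0.18377141] 97.28814315795898
shift [-36.91 -17.62   3.78] rot [  0.2  -0.2 -13.8] | pos [0.6548 0.1627 0.2598]
```

View pics/s7.png

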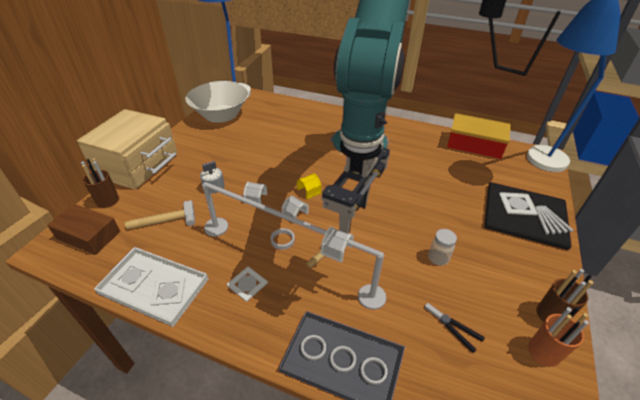

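View pics/top7.png

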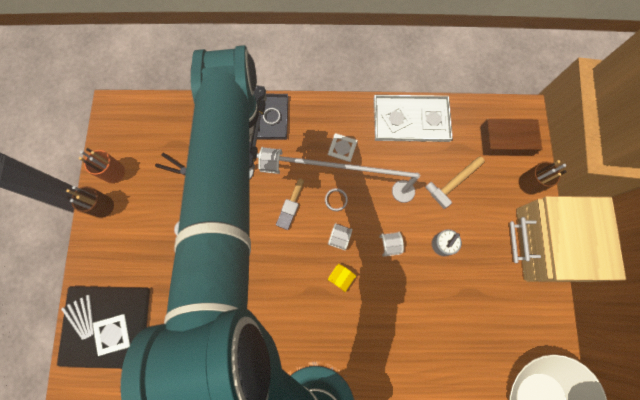

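Cuff a hangs at y≈0.13 and the other two haven't moved. Next is cuff c.

Emit:
send_rows:
  targets:
    - [[-4, -2, 0], [0, 0, -2], 47]
    - [[-8, -4, 0], [0, 0, -4], 47]
    - [[-12, -6, 0], [0, 0, -6], 47]
    - [[-16, -8, 1], [0, 0, -8], 47]
    - [[-20, -10, 2], [0, 0, -10], 47]
    - [[-24, -12, 3], [0, 0, -12], 47]
    - [[-28, -14, 3.6], [0, 0, -13], 47]
    - [[-32, -16, 3.8], [0.2, 0, -13.8], 47]

```text
t: 8.55
tool_pos: [0.457, -0.1377, 0.2183]
tcp_rot: [-0.003, 0.661, 0.751, 0.0]
ft_force: [0.3, 0.4, -0.6]
gripper_width: 0.0751
```

Run:
```python
from h import *
goal([.4378,-.1838,.20],97.3)
```

```text
shift [-4.33 -2.48  1.81] rot [-0.2 -0.3  0. ] | pos [ 0.457  -0.1377  0.2183]
```

Emit:
send_rows:
  targets:
    - [[-2.5, -1.4, 1], [0, 0, 0], 47]
    - [[-4.3, -2.5, 1.8], [0, 0, 0], 47]
    - [[-4.3, -2.5, 1.8], [0, 0, 0], 47]

```text
t: 8.85
tool_pos: [0.4347, -0.1856, 0.1984]
tcp_rot: [-0.005, 0.663, 0.749, -0.001]
ft_force: [-0.3, 1.1, 0.1]
gripper_width: 0.0749
```

Run:
```python
from h import *
P=pose()
im,d=save('wrist','w8.png'); X=cloud('wrist',d,P)
print(cuff(X,[.4423,-.217]))
goal([.4378,-.1838,.022],97.3)
```

```text
(array([ 0.44416385, -0.21650946]), 7.436178207397461, (61.16499328613281, 54.62077331542969), 2762)
shift [-0.1   0.28 17.69] rot [-0.4 -0.3 -0.2] | pos [ 0.4361 -0.184   0.199 ]
```

View pics/w8.png

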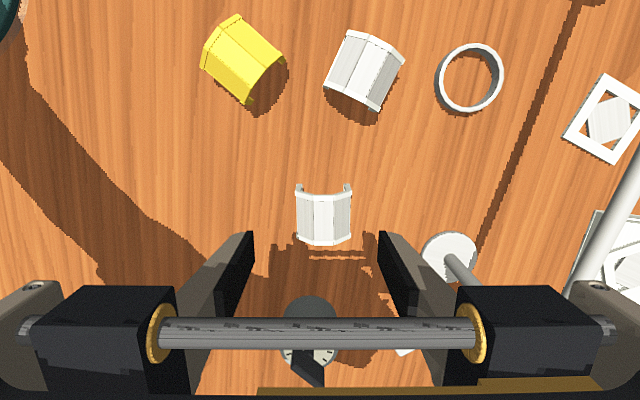

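Emit:
send_rows:
  targets:
    - [[-0.1, 0.3, 4], [0, 0, 0], 47]
    - [[-0.1, 0.3, 8], [0, 0, 0], 47]
    - [[-0.1, 0.3, 12], [0, 0, 0], 47]
    - [[-0.1, 0.3, 14.5], [0, 0, 0], 47]
    - [[-0.1, 0.3, 16.5], [-0.3, 0, 0], 47]
    - [[-0.1, 0.3, 17.4], [-0.4, -0.3, 0], 47]
    - [[-0.1, 0.3, 17.7], [-0.4, -0.3, 0], 47]
    - [[-0.1, 0.3, 17.7], [-0.4, -0.3, 0], 47]

```text
t: 9.7
tool_pos: [0.4385, -0.1833, 0.0221]
tcp_rot: [0.0, 0.661, 0.75, 0.0]
ft_force: [0.9, -0.1, 0.6]
gripper_width: 0.075
```

Run:
```python
from h import *
P=pose()
im,d=save('wrist','w9.png')
goal([.439,-.1848,.022],97.3)
```

```text
shift [-0.13  0.01  0.05] rot [ 0.1 -0.  -0.1] | pos [ 0.4387 -0.1835  0.0225]
```

View pics/w9.png

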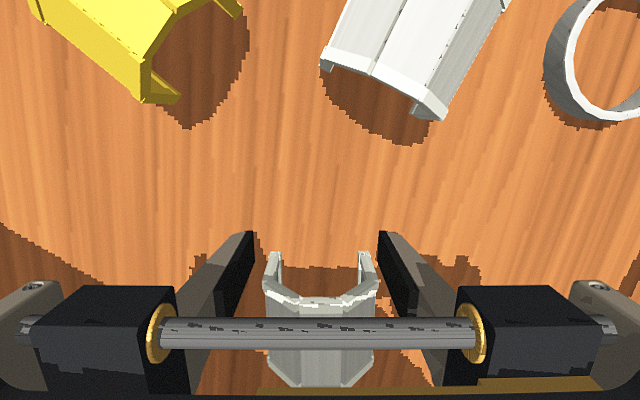

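Emit:
send_rows:
  targets:
    - [[-0.15, 0, 0], [0, 0, 0], 47]
    - [[-0.15, 0, 0], [0, 0, 0], 80]
    - [[-0.15, 0, 0], [0, 0, 0], 150]
    - [[-0.15, 0, 0], [0, 0, 0], 255]
    - [[-0.15, 0, 0], [0, 0, 0], 255]
    - [[-0.15, 0, 0], [0, 0, 0], 255]
    - [[-0.15, 0, 0], [0, 0, 0], 255]
    - [[-0.15, 0, 0], [0, 0, 0], 255]

```text
t: 10.55
tool_pos: [0.4396, -0.1852, 0.0232]
tcp_rot: [0.001, 0.661, 0.75, 0.001]
ft_force: [-0.4, 0.6, 6.5]
gripper_width: 0.0606
```

Emit:
send_rows:
  targets:
    - [[0, 0, -1], [0, 0, 0], 255]
    - [[0, 0, -3], [0, 0, 0], 255]
    - [[0, 0, -6], [0, 0, 0], 255]
    - [[0, 0, -9], [0, 0, 0], 255]
    - [[0, 0, -13], [0, 0, 0], 255]
    - [[0, 0, -17], [0, 0, 0], 255]
    - [[0, 0, -20.5], [0, 0, 0], 255]
    - [[0, 0, -21.7], [0, 0, 0], 255]

```text
t: 11.35
tool_pos: [0.4401, -0.1858, 0.2436]
tcp_rot: [0.003, 0.662, 0.75, 0.003]
ft_force: [-0.6, -0.2, -2.1]
gripper_width: 0.0603
```

Run:
```python
from h import *
P=pose()
im,d=save('wrist','w10.png')
print(manip.state()['gripper_width'],manip.state()['ft_force'])
yc=-.16
c=np.array([.6357+.1178*yc,yc]); g,y=grasp(c,-6.7,.032)
goal([g[0],g[1],.24],y)
```

```text
0.060685226294541185 [ 0.28486859 -1.00070753  0.24471916]
shift [ 3.45 18.61  0.52] rot [ 0.5  0.  13.9] | pos [ 0.4402 -0.1857  0.2436]
```

View pics/w10.png

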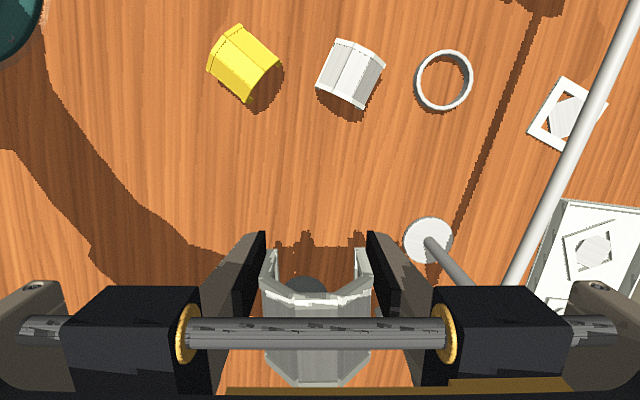

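Emit:
send_rows:
  targets:
    - [[0.6, 3.2, 0], [0, 0, 2.5], 255]
    - [[1.2, 6.4, 0], [0, 0, 5], 255]
    - [[1.8, 9.6, 0], [0, 0, 7.5], 255]
    - [[2.4, 12.8, 0], [0, 0, 10], 255]
    - [[3, 16, 0.2], [0, 0, 12.5], 255]
    - [[3.4, 18, 0.4], [0.3, 0, 13.9], 255]
    - [[3.5, 18.6, 0.5], [0.5, 0, 13.9], 255]
    - [[3.5, 18.6, 0.5], [0.5, 0, 13.9], 255]

```text
t: 12.2
tool_pos: [0.6197, -0.1275, 0.2379]
tcp_rot: [-0.001, 0.747, 0.665, -0.002]
ft_force: [-0.3, -0.5, -0.9]
gripper_width: 0.0603
```

Run:
```python
from h import *
P=pose()
im,d=save('wrist','w11.png'); X=cloud('wrist',d,P)
m=(X[...,2]>.15)&(X[...,2]<.19)&(X[...,0]>.5)&(X[...,0]<.75)&(X[...,1]>-.09)&(X[...,1]<.08)
B=X[m]; print(len(B), np.polyfit(B[:,1],B[:,0],1), np.percentile(B[:,2],95))
print('hung',cuff(X,[.651,.13],(.14,.2)))
yc=-.16
c=np.array([.6357+.1178*yc,yc]); g,y=grasp(c,-6.7,.032)
goal([g[0],g[1],.153],y)
```

```text
3055 [0.11831253 0.63837736] 0.17718136468393625
hung (array([0., 0.]), 0.0, (0.0, 0.0), 0)
shift [0.03 0.17 8.56] rot [-0.2  0.  -0. ] | pos [ 0.6191 -0.1283  0.2386]
```

View pics/w11.png

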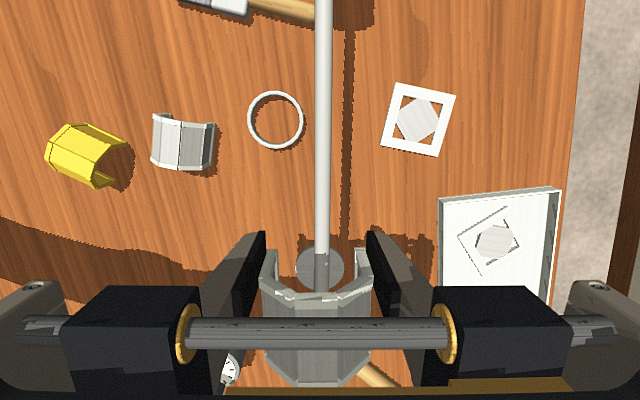

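Emit:
send_rows:
  targets:
    - [[0, 0.25, 2], [0, 0, 0], 255]
    - [[0, 0.25, 4], [0, 0, 0], 255]
    - [[0, 0.25, 6], [0, 0, 0], 255]
    - [[0, 0.25, 7.4], [0, 0, 0], 255]
    - [[0, 0.25, 8], [0, 0, 0], 255]
    - [[0, 0.25, 8.3], [0, 0, 0], 255]
    - [[0, 0.25, 8.5], [0, 0, 0], 255]
    - [[0, 0.25, 8.6], [0, 0, 0], 255]

```text
t: 13.05
tool_pos: [0.6217, -0.1288, 0.1532]
tcp_rot: [-0.0, 0.747, 0.664, -0.001]
ft_force: [-0.1, 0.7, -0.5]
gripper_width: 0.0603
```

Emit:
send_rows:
  targets:
    - [[0, 0, 0.15], [0, 0, 0], 255]
    - [[0, 0, 0.2], [0, 0, 0], 255]
    - [[0, 0, 0.2], [0, 0, 0], 255]

```text
t: 13.35
tool_pos: [0.6218, -0.1288, 0.1515]
tcp_rot: [-0.0, 0.747, 0.664, -0.001]
ft_force: [0.2, -0.7, -1.1]
gripper_width: 0.0605
```

Emit:
send_rows:
  targets:
    - [[0, 0, 0.08], [0, 0, 0], 255]
    - [[0, 0, 0.12], [0, 0, 0], 255]
    - [[0, 0, 0.12], [0, 0, 0], 255]

```text
t: 13.65
tool_pos: [0.622, -0.1288, 0.1507]
tcp_rot: [-0.0, 0.747, 0.664, -0.001]
ft_force: [-0.7, 1.0, 1.6]
gripper_width: 0.0601
```

Run:
```python
from h import *
print(manip.state()['tool_pos'],manip.state()['ft_force'])
save('wrist','w12.png')
```

```text
[ 0.62199002 -0.12884635  0.15065703] [-0.67875469  0.99895969  1.64397418]
```

View pics/w12.png

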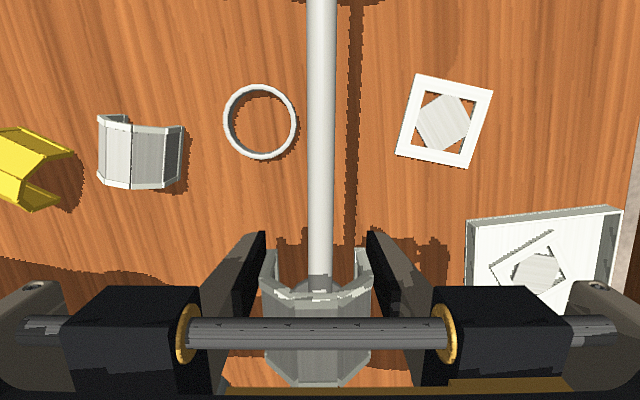

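Contact on the bar. I'll release and lift.

Emit:
send_rows:
  targets:
    - [[0, 0, 0], [0, 0, 0], 80]
    - [[0, 0, 0], [0, 0, 0], 60]
    - [[0, 0, 0], [0, 0, 0], 40]
    - [[0, 0, 0], [0, 0, 0], 40]
    - [[0, 0, 0], [0, 0, 0], 40]
    - [[0, 0, 0], [0, 0, 0], 40]

```text
t: 14.3
tool_pos: [0.622, -0.1288, 0.1506]
tcp_rot: [-0.0, 0.747, 0.664, -0.001]
ft_force: [-0.0, 0.4, 0.7]
gripper_width: 0.0773
```

Emit:
send_rows:
  targets:
    - [[0, 0, -1], [0, 0, 0], 40]
    - [[0, 0, -3], [0, 0, 0], 40]
    - [[0, 0, -6], [0, 0, 0], 40]
    - [[0, 0, -9], [0, 0, 0], 40]
    - [[0, -2, -10.5], [0, 0, 0], 40]
    - [[0, -6, -10.5], [0, 0, 0], 40]
    - [[0, -10, -10.5], [0, 0, 0], 40]
    - [[0, -10, -10.5], [0, 0, 0], 40]

```text
t: 15.1
tool_pos: [0.5183, -0.117, 0.2561]
tcp_rot: [-0.002, 0.748, 0.664, -0.0]
ft_force: [0.5, 0.2, -0.1]
gripper_width: 0.0772
```

Run:
```python
from h import *
im,d=save('top','top13.png'); X=cloud('top',d)
save('scene','s13.png')
c,a,s,n=cuff(X,(.4617,-.0675)); print(c,a,s,n)
for r in manip.find_in('scene','cuff1'): print('S',np.round(r['position'],3),round(r['confidence'],2))
g,y=grasp(c,a); print(g,y); goal([g[0],g[1],.20],y)
```

```text
[ 0.46647668 -0.05149776] -18.354454040527344 (59.547142028808594, 20.037864685058594) 152
S [0.674 0.133 0.166] 0.78
S [ 0.478 -0.063  0.044] 0.64
S [ 0.64  -0.157  0.167] 0.61
S [ 0.356 -0.058  0.035] 0.55
[ 0.47686821 -0.02017658] 71.64554595947266
shift [ 9.07 -5.8   5.67] rot [ 0.1  0.  11.6] | pos [ 0.5238 -0.117   0.2568]
```

View pics/top13.png

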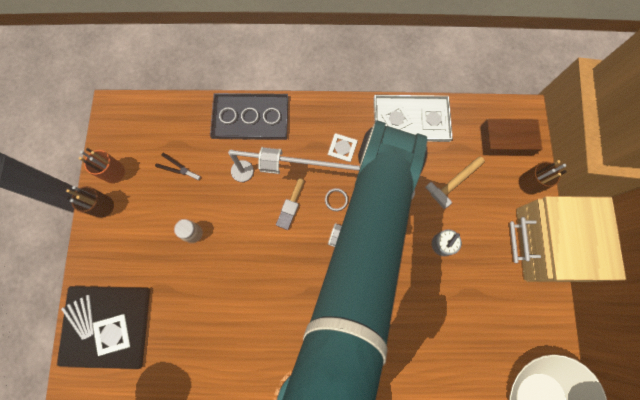

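View pics/s13.png

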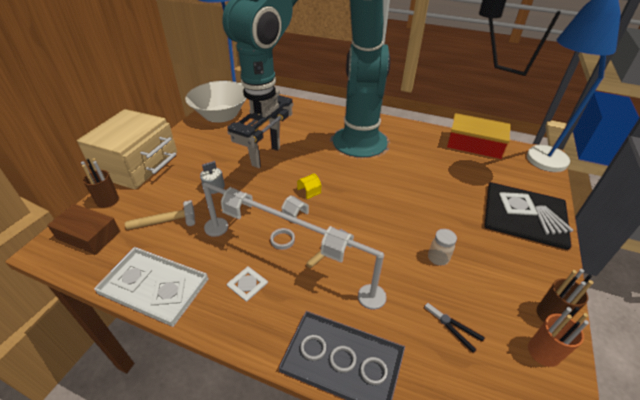

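Run:
```python
from h import *
goal([.4727,-.0359,.2],72)
```

```text
shift [ 7.46 -6.03  5.67] rot [ 0.1  0.  11.3] | pos [ 0.5238 -0.117   0.2568]
```

Emit:
send_rows:
  targets:
    - [[2, -2, 1.5], [0, 0, 4], 47]
    - [[4, -4, 3], [0, 0, 8], 47]
    - [[6.5, -5.4, 4.5], [0, 0, 11.3], 47]
    - [[7.5, -6, 5.7], [0, 0, 11.3], 47]
    - [[7.5, -6, 5.7], [0, 0, 11.3], 47]

```text
t: 15.75
tool_pos: [0.4729, -0.0339, 0.1985]
tcp_rot: [0.0, 0.808, 0.589, -0.001]
ft_force: [-0.0, 0.2, 0.5]
gripper_width: 0.0749
```

Run:
```python
from h import *
P=pose()
im,d=save('wrist','w14.png'); X=cloud('wrist',d,P)
c,a,s,n=cuff(X,[.4623,-.0673]); print(c,a,s,n)
c=c-np.array([.0007,0]); g,y=grasp(c,a,.032)
goal([g[0],g[1],.022],y)
```

```text
[ 0.46396472 -0.06768459] -18.574012756347656 (61.28968048095703, 54.96143341064453) 2743
shift [-0.2   0.   17.75] rot [0.1 0.1 0.7] | pos [ 0.4739 -0.0352  0.1995]
```

View pics/w14.png

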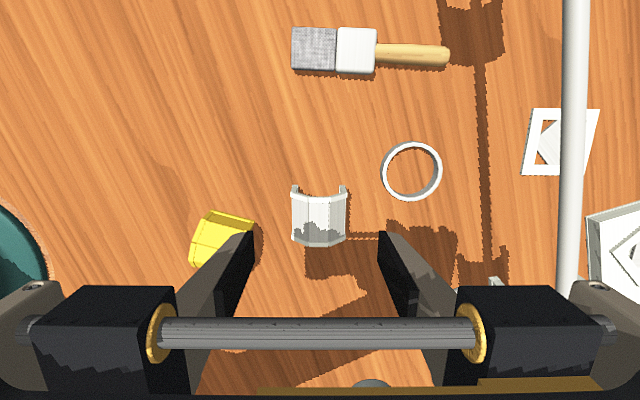

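Run:
```python
from h import *
z=np.load('top1.npz'); X=cloud('top',z['d'])
B=X.reshape(-1,3); B=B[(np.hypot(B[:,0]-.56,B[:,1]+.06)<.06)&(B[:,2]>.009)&(B[:,2]<.03)]
print(cv2.minEnclosingCircle((B[:,:2]*1000).astype(np.float32)),len(B))
```

```text
((575.4151611328125, -56.86167526245117), 34.018985748291016) 115
```

Emit:
send_rows:
  targets:
    - [[-0.1, 0, 4], [0, 0, 0.7], 55]
    - [[-0.2, 0, 8], [0, 0, 0.7], 55]
    - [[-0.2, 0, 12], [0, 0, 0.7], 55]
    - [[-0.2, 0, 14.5], [0, 0, 0.7], 55]
    - [[-0.2, 0, 16.5], [0, 0, 0.7], 55]
    - [[-0.2, 0, 17.4], [0, 0, 0.7], 55]
    - [[-0.2, 0, 17.7], [0, 0, 0.7], 55]
    - [[-0.2, 0, 17.7], [0, 0, 0.7], 55]

```text
t: 16.6
tool_pos: [0.4744, -0.0379, 0.023]
tcp_rot: [0.001, 0.812, 0.583, 0.0]
ft_force: [-0.5, 0.5, 0.4]
gripper_width: 0.072
```

Run:
```python
from h import *
P=pose()
im,d=save('wrist','w15.png')
g,y=grasp([.4633,-.0676],-18.5,.032); goal([g[0],g[1],.022],y)
```

```text
shift [ 0.02 -0.12  0.13] rot [ 0.2  0.  -0.2] | pos [ 0.4746 -0.0378  0.0233]
```

View pics/w15.png

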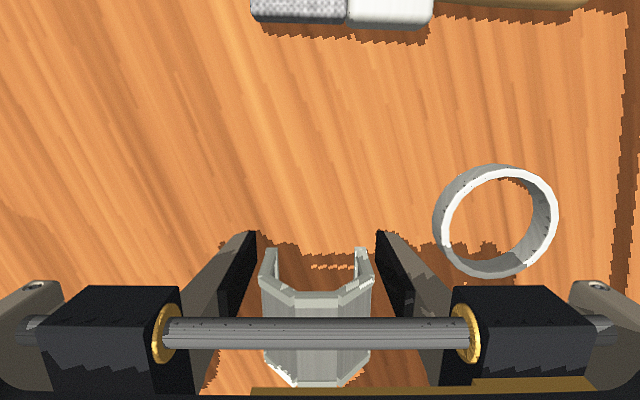

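Emit:
send_rows:
  targets:
    - [[0, -0.1, 0.1], [0, 0, 0], 55]
    - [[0, -0.1, 0.1], [0, 0, 0], 80]
    - [[0, -0.1, 0.1], [0, 0, 0], 150]
    - [[0, -0.1, 0.1], [0, 0, 0], 255]
    - [[0, -0.1, 0.1], [0, 0, 0], 255]
    - [[0, -0.1, 0.1], [0, 0, 0], 255]
    - [[0, -0.1, 0.1], [0, 0, 0], 255]
    - [[0, -0.1, 0.1], [0, 0, 0], 255]

```text
t: 17.45
tool_pos: [0.4743, -0.0373, 0.023]
tcp_rot: [0.002, 0.812, 0.583, 0.001]
ft_force: [-0.8, 0.9, 6.3]
gripper_width: 0.0605
```

Emit:
send_rows:
  targets:
    - [[0, 0, -1], [0, 0, 0], 255]
    - [[0, 0, -3], [0, 0, 0], 255]
    - [[0, 0, -6], [0, 0, 0], 255]
    - [[0, 0, -9], [0, 0, 0], 255]
    - [[0, 0, -13], [0, 0, 0], 255]
    - [[0, 0, -17], [0, 0, 0], 255]
    - [[0, 0, -20.5], [0, 0, 0], 255]
    - [[0, 0, -21.7], [0, 0, 0], 255]

```text
t: 18.25
tool_pos: [0.4747, -0.0372, 0.2434]
tcp_rot: [0.003, 0.812, 0.583, 0.004]
ft_force: [0.0, 0.1, -1.5]
gripper_width: 0.0603
```

Run:
```python
from h import *
P=pose()
im,d=save('wrist','w16.png')
print(manip.state()['gripper_width'],manip.state()['ft_force'])
yc=-.015
c=np.array([.6375+.1178*yc,yc]); g,y=grasp(c,-6.7,.032)
goal([g[0],g[1],.24],y)
```

```text
0.06054118597185661 [ 0.79446781 -0.24543095  0.16608887]
shift [10.36 13.87  0.5 ] rot [  0.5  -0.2 -11.9] | pos [ 0.4748 -0.037   0.2434]
```

View pics/w16.png

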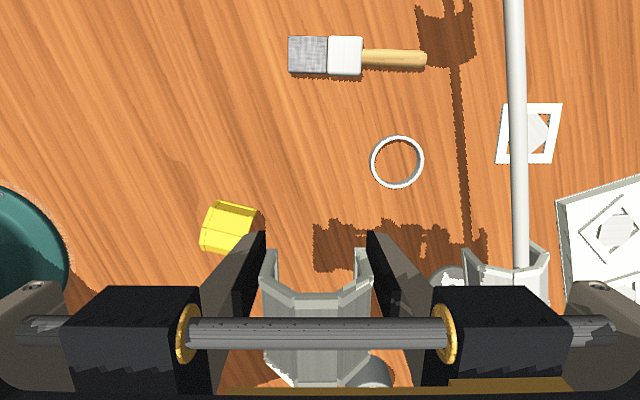

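Emit:
send_rows:
  targets:
    - [[1.6, 2.2, 0], [0, 0, -2], 255]
    - [[3.4, 4.5, 0], [0, 0, -4], 255]
    - [[5.2, 7, 0], [0, 0, -6], 255]
    - [[7, 9.4, 0], [0, 0, -8], 255]
    - [[8.8, 11.8, 0.2], [0, 0, -10], 255]
    - [[10, 13.4, 0.4], [0.5, 0, -11.9], 255]
    - [[10.4, 13.9, 0.5], [0.5, -0.2, -11.9], 255]
    - [[10.4, 13.9, 0.5], [0.5, -0.2, -11.9], 255]

```text
t: 19.1
tool_pos: [0.639, 0.0172, 0.2376]
tcp_rot: [-0.0, 0.748, 0.664, -0.002]
ft_force: [0.1, -0.5, -2.0]
gripper_width: 0.0606
```

Run:
```python
from h import *
P=pose()
im,d=save('wrist','w17.png'); X=cloud('wrist',d,P)
m=(X[...,2]>.15)&(X[...,2]<.19)&(X[...,0]>.5)&(X[...,0]<.75)&(X[...,1]>.04)&(X[...,1]<.09)
B=X[m]; print(len(B), np.polyfit(B[:,1],B[:,0],1), np.percentile(B[:,2],95))
yc=-.015
c=np.array([.6375+.1178*yc,yc]); g,y=grasp(c,-6.7,.032)
goal([g[0],g[1],.153],y)
```

```text
1213 [0.11532252 0.63871986] 0.1772189890615761
shift [0.04 0.11 8.53] rot [-0.1  0.1 -0.1] | pos [0.6386 0.0166 0.2383]
```

View pics/w17.png

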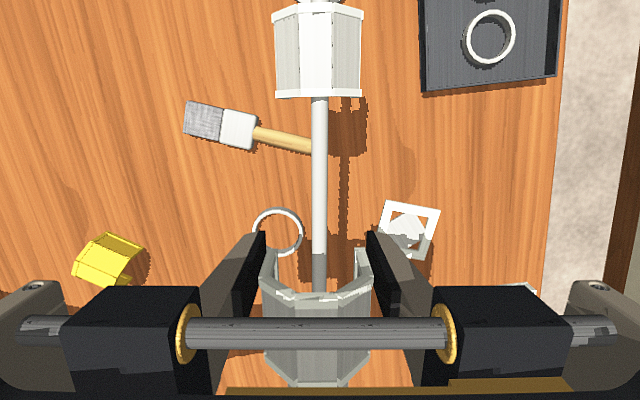

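Emit:
send_rows:
  targets:
    - [[0, 0.1, 2], [0, 0, 0], 255]
    - [[0, 0.1, 4], [0, 0, 0], 255]
    - [[0, 0.1, 6], [0, 0, 0], 255]
    - [[0, 0.1, 7.4], [0, 0, 0], 255]
    - [[0, 0.1, 8], [0, 0, 0], 255]
    - [[0, 0.1, 8.3], [0, 0, 0], 255]
    - [[0, 0.1, 8.5], [0, 0, 0], 255]
    - [[0, 0.1, 8.6], [0, 0, 0], 255]

```text
t: 19.95
tool_pos: [0.6398, 0.0163, 0.1529]
tcp_rot: [0.0, 0.748, 0.664, -0.001]
ft_force: [0.4, 0.9, -1.2]
gripper_width: 0.0603
```

Emit:
send_rows:
  targets:
    - [[0, 0, 0.1], [0, 0, 0], 255]
    - [[0, 0, 0.2], [0, 0, 0], 255]
    - [[0, 0, 0.25], [0, 0, 0], 255]
    - [[0, 0, 0.25], [0, 0, 0], 255]

```text
t: 20.35
tool_pos: [0.6399, 0.0163, 0.1506]
tcp_rot: [0.0, 0.748, 0.664, -0.001]
ft_force: [-0.7, 0.2, -1.3]
gripper_width: 0.0607
```

Emit:
send_rows:
  targets:
    - [[0, 0, 0.05], [0, 0, 0], 255]
    - [[0, 0, 0.1], [0, 0, 0], 255]
    - [[0, 0, 0.1], [0, 0, 0], 255]

```text
t: 20.65
tool_pos: [0.64, 0.0163, 0.1504]
tcp_rot: [0.0, 0.748, 0.664, -0.001]
ft_force: [-2.4, -0.2, 5.4]
gripper_width: 0.0602
```

Contact made. I'll release and lift.

Emit:
send_rows:
  targets:
    - [[0, 0, 0], [0, 0, 0], 80]
    - [[0, 0, 0], [0, 0, 0], 60]
    - [[0, 0, 0], [0, 0, 0], 40]
    - [[0, 0, 0], [0, 0, 0], 40]
    - [[0, 0, 0], [0, 0, 0], 40]
    - [[0, 0, 0], [0, 0, 0], 40]

```text
t: 21.25
tool_pos: [0.6399, 0.0162, 0.1502]
tcp_rot: [0.0, 0.748, 0.664, -0.001]
ft_force: [-0.2, -0.6, -0.7]
gripper_width: 0.0774
```

Emit:
send_rows:
  targets:
    - [[0, 0, -1], [0, 0, 0], 40]
    - [[0, 0, -3], [0, 0, 0], 40]
    - [[0, 0, -6], [0, 0, 0], 40]
    - [[0, 0, -9], [0, 0, 0], 40]
    - [[0, -3, -10.5], [0, 0, 0], 40]
    - [[-2, -7, -10.5], [0, 0, 0], 40]
    - [[-4, -11, -10.5], [0, 0, 0], 40]
    - [[-8, -14, -10.5], [0, 0, 0], 40]

```text
t: 22.05
tool_pos: [0.4899, -0.0447, 0.2559]
tcp_rot: [-0.0, 0.746, 0.666, -0.0]
ft_force: [0.1, -1.4, -0.1]
gripper_width: 0.0776
```

Run:
```python
from h import *
im,d=save('top','top20.png')
save('scene','s20.png')
for r in manip.find_in('scene','cuff1'): print('S',np.round(r['position'],3),round(r['confidence'],2))
# timer/key from first top image
z=np.load('top1.npz'); X=cloud('top',z['d']).reshape(-1,3)
B=X[(np.hypot(X[:,0]-.445,X[:,1]+.37)<.06)]
K=B[(B[:,2]>.085)&(B[:,2]<.11)]; D=B[(B[:,2]>.045)&(B[:,2]<.065)]
print('key',len(K),K.mean(0),K[:,2].max(),cv2.minAreaRect((K[:,:2]*1000).astype(np.float32)))
D=B[B[:,2]>.04]; print('dial',cv2.minEnclosingCircle((D[:,:2]*1000).astype(np.float32)))
```

```text
S [ 0.66  -0.012  0.168] 0.82
S [ 0.643 -0.157  0.168] 0.77
S [0.672 0.13  0.165] 0.66
key 64 [ 0.44546063 -0.37375597  0.0957092 ] 0.10276883894861394 ((444.1141052246094, -374.1694641113281), (9.886662483215332, 43.816749572753906), 51.61977767944336)
dial ((445.5217590332031, -373.3905029296875), 36.19660568237305)
```

View pics/s20.png

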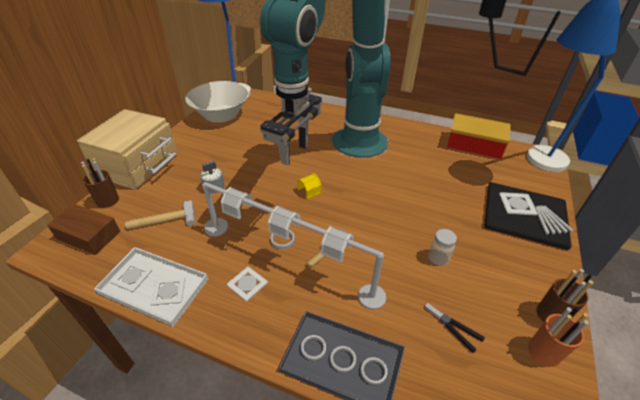

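View pics/top20.png

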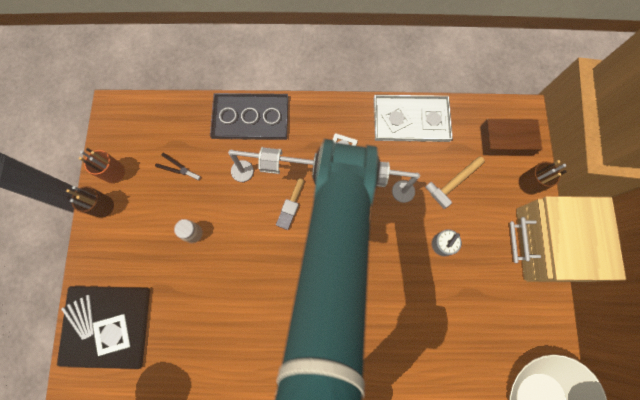

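All three hang apart at y ≈ −0.16, −0.015 and 0.13, and none are left on the bench. Next I go above the key.

Run:
```python
from h import *
print(manip.state()['joint_positions'].round(2))
goal([.445,-.3737,.2],141.6)
```

```text
[-0.49  0.18  0.59  1.98 -0.12  1.01  0.03]
shift [-32.83  -0.49   5.66] rot [  0.1  -0.  -58.7] | pos [ 0.4902 -0.0485  0.2568]
```

Emit:
send_rows:
  targets:
    - [[-4, 0, 0], [0, 0, -7], 40]
    - [[-8, 0, 0], [0, 0, -14], 40]
    - [[-12, 0, 0], [0, 0, -21], 40]
    - [[-16, 0, 1], [0, 0, -28], 40]
    - [[-20, -0.2, 2], [0, 0, -35], 40]
    - [[-24, -0.3, 3], [0, 0, -42], 40]
    - [[-28, -0.5, 4], [0, 0, -49], 40]
    - [[-32, -0.5, 4], [0, 0, -56], 40]

```text
t: 23.0
tool_pos: [0.4464, -0.3662, 0.2153]
tcp_rot: [-0.001, 0.348, 0.938, 0.001]
ft_force: [0.3, 0.4, 0.1]
gripper_width: 0.0775
```

Run:
```python
from h import *
P=pose(); im,d=save('wrist','w21.png'); X=cloud('wrist',d,P).reshape(-1,3)
print(manip.state()['joint_positions'].round(2))
B=X[(np.hypot(X[:,0]-.445,X[:,1]+.373)<.045)]
K=B[(B[:,2]>.085)&(B[:,2]<.105)]
print('key',len(K),K.mean(0),cv2.minAreaRect((K[:,:2]*1000).astype(np.float32)))
D=B[B[:,2]>.04]; print('dial',cv2.minEnclosingCircle((D[:,:2]*1000).astype(np.float32)))
im,d=save('top','top21.png');X=cloud('top',d).reshape(-1,3)
for y in (.13,-.016,-.16): print(cuff(X,[.636+.118*y,y],(.14,.2)))
goal([.445,-.3737,.2],141.6)
```

```text
[ 0.19  0.4   0.57  1.82 -0.25  0.99  1.72]
key 479 [ 0.44573195 -0.37452527  0.09861499] ((447.2287902832031, -375.9384765625), (9.0357027053833, 44.227115631103516), 52.2864875793457)
dial ((443.21539306640625, -370.6841125488281), 44.84882354736328)
(array([0.65070801, 0.13030038]), 83.81653594970703, (98.45380401611328, 60.42756271362305), 551)
(array([ 0.63424542, -0.0167724 ]), 83.8252182006836, (97.38560485839844, 61.54087829589844), 541)
(array([ 0.61730597, -0.16044556]), 82.95938110351562, (98.70350646972656, 61.356388092041016), 564)
shift [-0.18 -0.12  1.68] rot [-0.2  0.1 -3. ] | pos [ 0.4445 -0.3716  0.2168]
```

View pics/w21.png

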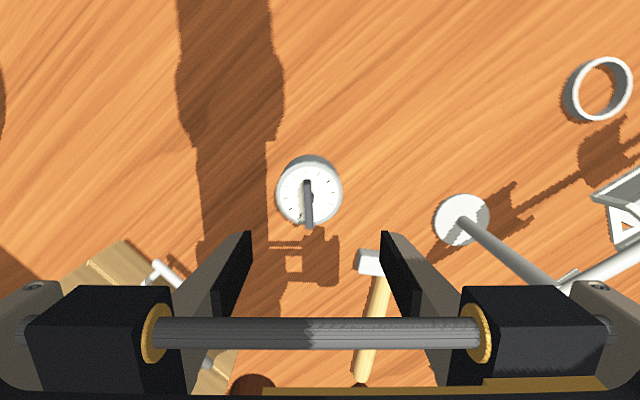

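View pics/top21.png

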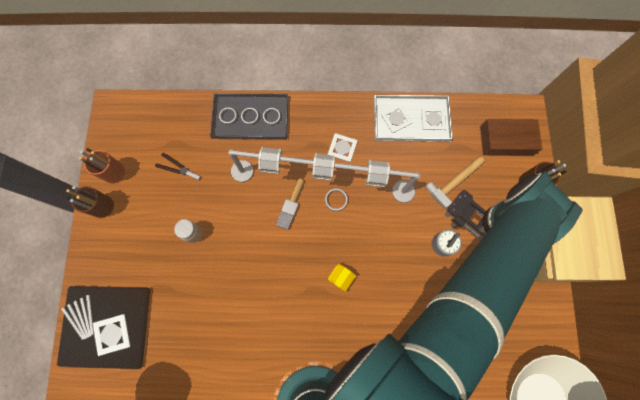

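Run:
```python
from h import *
goal([.4455,-.374,.083],142)
```

```text
shift [-0.2  -0.08 13.38] rot [-0.2  0.1 -3.4] | pos [ 0.4445 -0.3716  0.2168]
```

Emit:
send_rows:
  targets:
    - [[-0.2, -0.1, 3], [0, 0, -2], 90]
    - [[-0.2, -0.1, 6], [-0.2, 0, -3.4], 120]
    - [[-0.2, -0.1, 9], [-0.2, 0, -3.4], 140]
    - [[-0.2, -0.1, 11.5], [-0.2, 0, -3.4], 140]
    - [[-0.2, -0.1, 12.8], [-0.2, 0, -3.4], 140]
    - [[-0.2, -0.1, 13.4], [-0.2, 0, -3.4], 140]
    - [[-0.2, -0.1, 13.4], [-0.2, 0, -3.4], 140]

```text
t: 23.8
tool_pos: [0.446, -0.3739, 0.0827]
tcp_rot: [0.001, 0.325, 0.946, 0.0]
ft_force: [-0.3, 0.2, -0.0]
gripper_width: 0.0412
```

Run:
```python
from h import *
P=pose(); im,d=save('wrist','w22.png'); goal([.4455,-.374,.083],142)
```

```text
shift [ 0.07 -0.01  0.04] rot [0.  0.2 0.1] | pos [ 0.4461 -0.3743  0.0834]
```

View pics/w22.png

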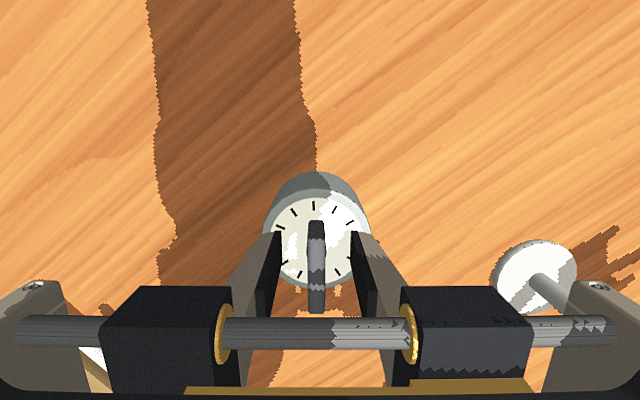

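Emit:
send_rows:
  targets:
    - [[0, 0, 0], [0, 0, 0], 200]
    - [[0, 0, 0], [0, 0, 0], 255]
    - [[0, 0, 0], [0, 0, 0], 255]
    - [[0, 0, 0], [0, 0, 0], 255]
    - [[0, 0, 0], [0, 0, 0], 255]

```text
t: 24.35
tool_pos: [0.4466, -0.3742, 0.0839]
tcp_rot: [0.002, 0.325, 0.946, -0.0]
ft_force: [0.0, 0.5, 2.7]
gripper_width: 0.0091
```

Emit:
send_rows:
  targets:
    - [[0, 0, 0], [0, 0, 5], 255]
    - [[0, 0, 0], [0, 0, 10], 255]
    - [[0, 0, 0], [0, 0, 16], 255]
    - [[0, 0, 0], [0, 0, 22], 255]
    - [[0, 0, 0], [0, 0, 28], 255]
    - [[0, 0, 0], [0, 0, 34], 255]
    - [[0, 0, 0], [0, 0, 40], 255]
    - [[0, 0, 0], [0, 0, 40], 255]

```text
t: 25.15
tool_pos: [0.4475, -0.3736, 0.084]
tcp_rot: [0.002, 0.629, 0.778, 0.001]
ft_force: [3.3, 2.7, 1.0]
gripper_width: 0.0094
```

```bash
cat >> h.py <<'E'
def rep():
    s=manip.state(); p,r=pose(); x=r.as_matrix()[:,0]
    print('t',s['t'],'yaw',np.degrees(np.arctan2(x[1],x[0])).round(1),'q7',s['joint_positions'][6].round(3),'F',np.round(s['ft_force'],1),'M',np.round(s['moment'],2),'w',round(s['gripper_width'],4),'p',p.round(4))
E
python3 - <<'E'
from h import *
rep(); goal([.4455,-.374,.083],142-40)
E
```

```text
t 25.15 yaw 102.1 q7 1.303 F [3.3 2.7 1. ] M [ 0.28 -0.48  0.04] w 0.0094 p [ 0.4475 -0.3736  0.084 ]
shift [ 0.   -0.21  0.1 ] rot [0.3 0.1 0.1] | pos [ 0.4475 -0.3736  0.084 ]
```

Emit:
send_rows:
  targets:
    - [[0, -0.1, 0], [0, 0, 6], 255]
    - [[0, -0.1, 0], [0, 0, 12], 255]
    - [[0, -0.1, 0], [0, 0, 18], 255]
    - [[-0.1, -0.1, 0], [0, 0, 24], 255]
    - [[-0.1, -0.1, 0], [0, 0, 30], 255]
    - [[-0.1, -0.1, 0], [0, 0, 36], 255]
    - [[-0.1, -0.1, 0], [0, 0, 42], 255]
    - [[-0.1, -0.1, 0], [0, 0, 42], 255]

```text
t: 25.95
tool_pos: [0.4486, -0.3739, 0.084]
tcp_rot: [0.002, 0.865, 0.502, 0.003]
ft_force: [4.6, 2.6, 0.6]
gripper_width: 0.0096
```

Run:
```python
from h import *
rep(); print(manip.state()['joint_positions'].round(2)); goal([.446,-.374,.083],60); save('wrist','w23.png')
```

```text
t 25.95 yaw 60.3 q7 0.705 F [4.6 2.6 0.6] M [ 0.45 -0.98  0.01] w 0.0096 p [ 0.4486 -0.3739  0.084 ]
[ 0.03  0.68  0.83  1.92 -0.68  0.84  0.71]
shift [-0.14 -0.22  0.1 ] rot [ 0.4 -0.2  0.3] | pos [ 0.4486 -0.3739  0.084 ]
```

View pics/w23.png

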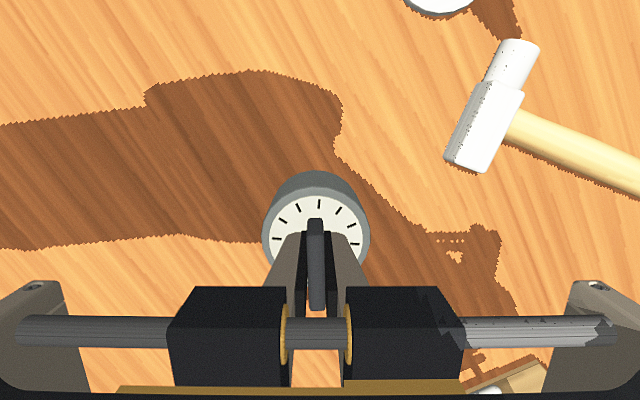

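Emit:
send_rows:
  targets:
    - [[-0.1, -0.2, 0], [0, 0, 6], 255]
    - [[-0.1, -0.2, 0], [0, 0, 12], 255]
    - [[-0.2, -0.2, 0], [0, 0, 18], 255]
    - [[-0.2, -0.2, 0], [0, 0, 24], 255]
    - [[-0.2, -0.2, 0], [0, 0, 30], 255]
    - [[-0.2, -0.2, 0], [0, 0, 36], 255]
    - [[-0.2, -0.2, 0], [0, 0, 42], 255]
    - [[-0.2, -0.2, 0], [0, 0, 42], 255]

```text
t: 26.8
tool_pos: [0.4492, -0.3747, 0.0841]
tcp_rot: [0.002, 0.987, 0.162, 0.005]
ft_force: [8.7, -1.9, -4.6]
gripper_width: 0.0096
```

Run:
```python
from h import *
rep(); print(manip.state()['joint_positions'].round(2)); goal([.446,-.374,.083],18); save('wrist','w24.png')
```

```text
t 26.8 yaw 18.6 q7 0.102 F [ 8.7 -1.9 -4.6] M [-0.21 -1.83  0.03] w 0.0096 p [ 0.4492 -0.3747  0.0841]
[-0.07  0.77  0.99  1.92 -0.83  0.92  0.1 ]
shift [-0.28 -0.17  0.11] rot [ 0.3 -0.6  0.6] | pos [ 0.4492 -0.3747  0.0841]
```

Emit:
send_rows:
  targets:
    - [[0.1, 0.1, 0], [0, 0, 6], 255]
    - [[0.1, 0.1, 0], [0, 0, 12], 255]
    - [[0.1, 0.1, 0], [0, 0, 18], 255]
    - [[0.1, 0.1, 0], [0, 0, 24], 255]
    - [[0.1, 0.1, 0], [0, 0, 30], 255]
    - [[0.1, 0.1, 0], [0, 0, 36], 255]
    - [[0.1, 0.1, 0], [0, 0, 42], 255]
    - [[0.1, 0.1, 0], [0, 0, 42], 255]

```text
t: 27.65
tool_pos: [0.4494, -0.3758, 0.084]
tcp_rot: [0.001, 0.98, -0.201, 0.005]
ft_force: [-1.0, -0.2, 1.6]
gripper_width: 0.0091
```

Run:
```python
from h import *
rep(); print(manip.state()['joint_positions'].round(2)); save('wrist','w25.png');save('top','top25.png')
```

```text
t 27.65 yaw -23.2 q7 -0.526 F [-1.  -0.2  1.6] M [-0.06  0.45  0.04] w 0.0091 p [ 0.4494 -0.3758  0.084 ]
[-0.14  0.87  1.14  1.92 -0.96  1.02 -0.53]
```

View pics/w25.png

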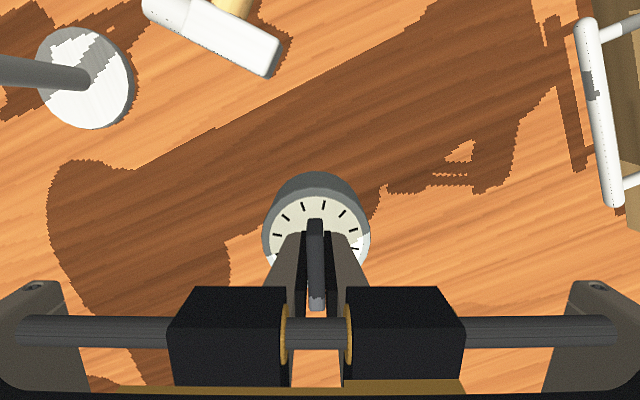

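Emit:
send_rows:
  targets:
    - [[0, 0, 0], [0, 0, 5], 255]
    - [[0, 0, 0], [0, 0, 10], 255]
    - [[0, 0, 0], [0, 0, 15], 255]
    - [[0, 0, 0], [0, 0, 15], 255]
    - [[0, 0, 0], [0, 0, 15], 255]

```text
t: 28.25
tool_pos: [0.4492, -0.3762, 0.084]
tcp_rot: [0.0, 0.946, -0.325, 0.005]
ft_force: [-1.1, -1.7, -1.1]
gripper_width: 0.0096
```

Emit:
send_rows:
  targets:
    - [[0, 0, 0], [0, 0, 0], 200]
    - [[0, 0, 0], [0, 0, 0], 140]
    - [[0, 0, 0], [0, 0, 0], 140]
    - [[0, 0, -1], [0, 0, 0], 140]
    - [[0, 0, -3], [0, 0, 0], 140]
    - [[0, 0, -5], [0, 0, 0], 140]
    - [[0, 0, -5.5], [0, 0, 0], 140]

```text
t: 28.95
tool_pos: [0.4494, -0.3771, 0.1417]
tcp_rot: [0.001, 0.946, -0.325, 0.007]
ft_force: [-0.4, 0.2, 0.0]
gripper_width: 0.0413
```

Run:
```python
from h import *
rep(); print(manip.state()['joint_positions'].round(2)); save('scene','s26.png');P=pose(); im,d=save('wrist','w26.png');X=cloud('wrist',d,P).reshape(-1,3)
B=X[(np.hypot(X[:,0]-.449,X[:,1]+.375)<.045)]
K=B[(B[:,2]>.085)&(B[:,2]<.105)]
print('key',len(K),K.mean(0),cv2.minAreaRect((K[:,:2]*1000).astype(np.float32)))
```

```text
t 28.95 yaw -37.9 q7 -0.8 F [-0.4  0.2  0. ] M [0.05 0.1  0.02] w 0.0413 p [ 0.4494 -0.3771  0.1417]
[-0.2   0.84  1.27  1.9  -0.92  1.13 -0.8 ]
key 825 [ 0.44941236 -0.37724396  0.09877159] ((447.5343017578125, -375.8173828125), (8.968088150024414, 44.14252471923828), 53.8591194152832)
```

View pics/s26.png

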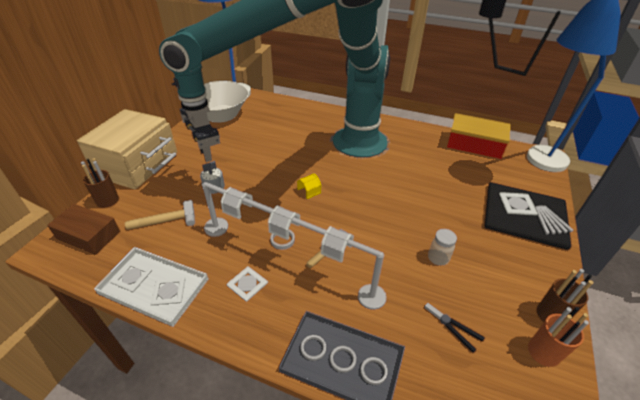

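View pics/w26.png

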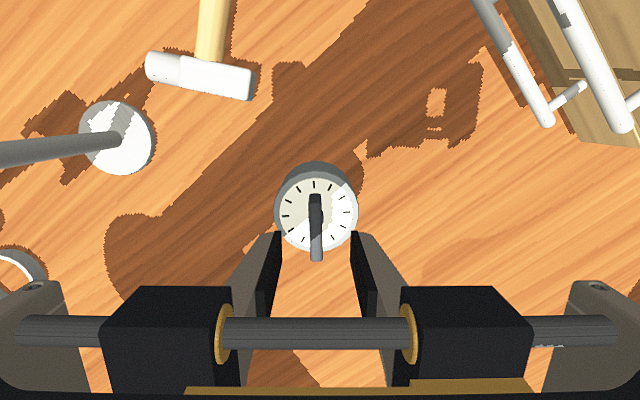

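The key followed the half turn and stayed put. I'm winding the hand back for a second grip.

Emit:
send_rows:
  targets:
    - [[0, 0, 0], [0, 0, -8], 140]
    - [[0, 0, 0], [0, 0, -16], 140]
    - [[0, 0, 0], [0, 0, -24], 140]
    - [[0, 0, 0], [0, 0, -32], 140]
    - [[0, 0, 0], [0, 0, -40], 140]
    - [[0, 0, 0], [0, 0, -48], 140]
    - [[0, 0, 0], [0, 0, -56], 140]
    - [[0, 0, 0], [0, 0, -64], 140]

```text
t: 29.85
tool_pos: [0.449, -0.3756, 0.1394]
tcp_rot: [0.003, 0.973, 0.229, 0.005]
ft_force: [0.2, -0.1, 0.2]
gripper_width: 0.0414
```

Emit:
send_rows:
  targets:
    - [[0, 0, 0], [0, 0, -8], 140]
    - [[0, 0, 0], [0, 0, -16], 140]
    - [[0, 0, 0], [0, 0, -24], 140]
    - [[0, 0, 0], [0, 0, -32], 140]
    - [[0, 0, 0], [0, 0, -40], 140]
    - [[0, 0, 0], [0, 0, -48], 140]
    - [[0, 0, 0], [0, 0, -56], 140]
    - [[0, 0, 0], [0, 0, -64], 140]

```text
t: 30.65
tool_pos: [0.4487, -0.375, 0.1386]
tcp_rot: [0.004, 0.702, 0.712, 0.002]
ft_force: [0.1, -0.2, -0.1]
gripper_width: 0.0411
```

Run:
```python
from h import *
rep(); print(manip.state()['joint_positions'].round(2)); goal([.4485,-.3755,.14],143)
```

```text
t 30.65 yaw 90.8 q7 1.092 F [ 0.1 -0.2 -0.1] M [-0.06  0.08  0.01] w 0.0411 p [ 0.4487 -0.375   0.1386]
[ 0.07  0.56  0.76  1.89 -0.5   0.88  1.09]
shift [-0.05 -0.02 -0.14] rot [  0.4   0.4 -52.2] | pos [ 0.4487 -0.375   0.1386]
```

Emit:
send_rows:
  targets:
    - [[0, 0, 0], [0, 0, -8], 140]
    - [[0, 0, 0], [0, 0, -16], 140]
    - [[0, 0, 0], [0, 0, -24], 140]
    - [[0, 0, 0], [0, 0, -32], 140]
    - [[0, 0, 0], [0, 0, -40], 140]
    - [[0, 0, 0], [0, 0, -48], 140]
    - [[-0.1, 0, 0], [0, 0, -52], 140]
    - [[-0.1, 0, 0], [0, 0, -52], 140]

```text
t: 31.45
tool_pos: [0.4483, -0.3758, 0.1381]
tcp_rot: [0.004, 0.319, 0.948, 0.001]
ft_force: [-0.6, -0.9, -0.3]
gripper_width: 0.0416
```

Run:
```python
from h import *
rep();P=pose(); im,d=save('wrist','w27.png');X=cloud('wrist',d,P).reshape(-1,3)
B=X[(np.hypot(X[:,0]-.449,X[:,1]+.375)<.045)]
K=B[(B[:,2]>.085)&(B[:,2]<.105)]
print('key',len(K),K.mean(0),cv2.minAreaRect((K[:,:2]*1000).astype(np.float32)))
goal([.4485,-.3755,.083],143)
```

```text
t 31.45 yaw 142.8 q7 1.861 F [-0.6 -0.9 -0.3] M [ 0.02  0.06 -0.05] w 0.0416 p [ 0.4483 -0.3758  0.1381]
key 855 [ 0.44504862 -0.37424628  0.09872493] ((446.88360595703125, -375.6759948730469), (8.843633651733398, 43.9193229675293), 53.12847900390625)
shift [0.05 0.01 5.51] rot [ 0.2  0.4 -0.3] | pos [ 0.4484 -0.3758  0.1381]
```

View pics/w27.png

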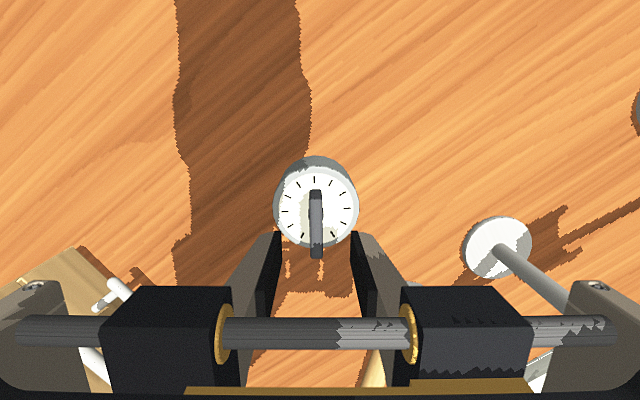

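Centred and aligned. Now down, grip and wind.

Emit:
send_rows:
  targets:
    - [[0, 0, 2.5], [0, 0.3, 0], 140]
    - [[0, 0, 4.5], [0, 0.3, 0], 140]
    - [[0, 0, 5.5], [0, 0.3, 0], 140]
    - [[0, 0, 5.5], [0, 0.3, 0], 200]
    - [[0, 0, 5.5], [0, 0.3, 0], 255]
    - [[0, 0, 5.5], [0, 0.3, 0], 255]
    - [[0, 0, 5.5], [0, 0.3, 0], 255]
    - [[0, 0, 5.5], [0, 0.3, 0], 255]

```text
t: 32.3
tool_pos: [0.4493, -0.3763, 0.084]
tcp_rot: [0.003, 0.32, 0.948, 0.001]
ft_force: [1.0, -0.6, 2.4]
gripper_width: 0.0094
```

Emit:
send_rows:
  targets:
    - [[0, 0, 0], [0, 0, 6], 255]
    - [[0, 0, 0], [0, 0, 12], 255]
    - [[0, 0, 0], [0, 0, 18], 255]
    - [[0, 0, 0], [0, 0, 24], 255]
    - [[0, 0, 0], [0, 0, 30], 255]
    - [[0, 0, 0], [0, 0, 36], 255]
    - [[0, 0, 0], [0, 0, 42], 255]
    - [[0, 0, 0], [0, 0, 42], 255]

```text
t: 33.1
tool_pos: [0.4484, -0.3769, 0.0841]
tcp_rot: [0.002, 0.638, 0.77, 0.001]
ft_force: [-3.1, -1.4, 0.2]
gripper_width: 0.0097
```

Run:
```python
from h import *
rep()
```

```text
t 33.1 yaw 100.7 q7 1.302 F [-3.1 -1.4  0.2] M [-0.48  0.85  0.02] w 0.0097 p [ 0.4484 -0.3769  0.0841]
```

Emit:
send_rows:
  targets:
    - [[0, 0, 0], [0, 0, 6], 255]
    - [[0, 0, 0], [0, 0, 12], 255]
    - [[0, 0, 0], [0, 0, 18], 255]
    - [[0, 0, 0], [0, 0, 24], 255]
    - [[0, 0, 0], [0, 0, 30], 255]
    - [[0, 0, 0], [0, 0, 36], 255]
    - [[0, 0, 0], [0, 0, 42], 255]
    - [[0, 0, 0], [0, 0, 42], 255]

```text
t: 33.9
tool_pos: [0.4472, -0.3767, 0.084]
tcp_rot: [0.0, 0.871, 0.491, 0.001]
ft_force: [-5.6, -0.2, 2.2]
gripper_width: 0.0096
```

Run:
```python
from h import *
rep()
```

```text
t 33.9 yaw 58.8 q7 0.701 F [-5.6 -0.2  2.2] M [-0.01  1.27  0.02] w 0.0096 p [ 0.4472 -0.3767  0.084 ]
```

Emit:
send_rows:
  targets:
    - [[-0.05, -0.1, 0], [0, 0, 6], 255]
    - [[-0.05, -0.1, 0], [0, 0, 12], 255]
    - [[-0.05, -0.1, 0], [0, 0, 18], 255]
    - [[-0.05, -0.1, 0], [0, 0, 24], 255]
    - [[-0.05, -0.1, 0], [0, 0, 30], 255]
    - [[-0.05, -0.1, 0], [0, 0, 36], 255]
    - [[-0.05, -0.1, 0], [0, 0, 42], 255]
    - [[-0.05, -0.1, 0], [0, 0, 42], 255]

```text
t: 34.7
tool_pos: [0.4463, -0.3759, 0.084]
tcp_rot: [-0.001, 0.989, 0.148, 0.001]
ft_force: [-3.0, 2.1, 4.6]
gripper_width: 0.0095
```

Run:
```python
from h import *
rep()
```

```text
t 34.7 yaw 17.0 q7 0.091 F [-3.   2.1  4.6] M [0.47 0.71 0.07] w 0.0095 p [ 0.4463 -0.3759  0.084 ]
```

Emit:
send_rows:
  targets:
    - [[0, 0, 0], [0, 0, 6], 255]
    - [[0, 0, 0], [0, 0, 12], 255]
    - [[0, 0, 0], [0, 0, 18], 255]
    - [[0, 0, 0], [0, 0, 24], 255]
    - [[0, 0, 0], [0, 0, 30], 255]
    - [[0, 0, 0], [0, 0, 36], 255]
    - [[0, 0, 0], [0, 0, 42], 255]
    - [[0, 0, 0], [0, 0, 42], 255]

```text
t: 35.5
tool_pos: [0.4464, -0.3747, 0.084]
tcp_rot: [-0.003, 0.977, -0.215, 0.0]
ft_force: [-3.0, 4.1, 6.6]
gripper_width: 0.0096
```

Run:
```python
from h import *
rep(); print(manip.state()['joint_positions'].round(2));save('wrist','w28.png')
```

```text
t 35.5 yaw -24.8 q7 -0.54 F [-3.   4.1  6.6] M [0.94 0.82 0.1 ] w 0.0096 p [ 0.4464 -0.3747  0.084 ]
[-0.15  0.89  1.16  1.92 -0.98  1.04 -0.54]
```

View pics/w28.png

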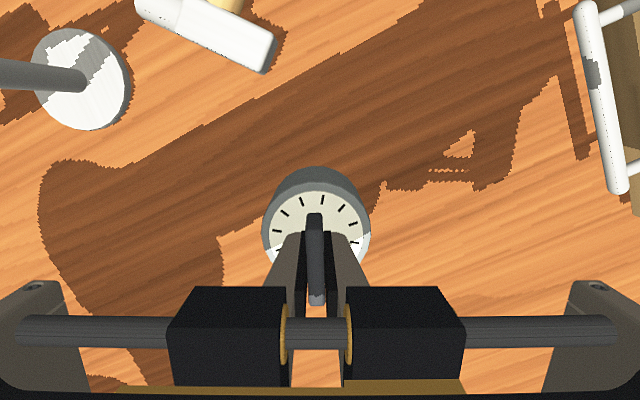

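Emit:
send_rows:
  targets:
    - [[0, 0, 0], [0, 0, 5], 255]
    - [[0, 0, 0], [0, 0, 10], 255]
    - [[0, 0, 0], [0, 0, 13], 255]
    - [[0, 0, 0], [0, 0, 13], 255]

```text
t: 35.95
tool_pos: [0.4466, -0.3743, 0.084]
tcp_rot: [-0.003, 0.947, -0.321, -0.0]
ft_force: [-2.3, 2.1, 4.6]
gripper_width: 0.0097
```

Emit:
send_rows:
  targets:
    - [[0, 0, 0], [0, 0, 0], 200]
    - [[0, 0, 0], [0, 0, 0], 140]
    - [[0, 0, 0], [0, 0, 0], 140]
    - [[0, 0, -1], [0, 0, 0], 140]
    - [[0, 0, -3], [0, 0, 0], 140]
    - [[0, 0, -5], [0, 0, 0], 140]
    - [[0, 0, -5.5], [0, 0, 0], 140]

```text
t: 36.65
tool_pos: [0.4472, -0.3758, 0.1417]
tcp_rot: [-0.002, 0.947, -0.321, 0.002]
ft_force: [0.0, -0.0, 0.9]
gripper_width: 0.0416
```

Run:
```python
from h import *
rep();P=pose(); im,d=save('wrist','w29.png');X=cloud('wrist',d,P).reshape(-1,3)
B=X[(np.hypot(X[:,0]-.449,X[:,1]+.375)<.045)]
K=B[(B[:,2]>.085)&(B[:,2]<.105)]
print('key',len(K),K.mean(0),cv2.minAreaRect((K[:,:2]*1000).astype(np.float32)))
```

```text
t 36.65 yaw -37.5 q7 -0.783 F [ 0.  -0.   0.9] M [ 0.04  0.12 -0.01] w 0.0416 p [ 0.4472 -0.3758  0.1417]
key 823 [ 0.44945845 -0.37723435  0.09868562] ((447.5412902832031, -375.8284912109375), (9.003060340881348, 43.754459381103516), 54.95330047607422)
```

Emit:
send_rows:
  targets:
    - [[0, 0, 0], [0, 0, -8], 140]
    - [[0, 0, 0], [0, 0, -16], 140]
    - [[0, 0, 0], [0, 0, -24], 140]
    - [[0, 0, 0], [0, 0, -32], 140]
    - [[0, 0, 0], [0, 0, -40], 140]
    - [[0, 0, 0], [0, 0, -48], 140]
    - [[0, 0, 0], [0, 0, -56], 140]
    - [[0, 0, 0], [0, 0, -64], 140]

```text
t: 37.5
tool_pos: [0.4472, -0.3751, 0.1409]
tcp_rot: [-0.002, 0.973, 0.233, 0.003]
ft_force: [-0.2, 0.3, -0.2]
gripper_width: 0.0413
```

Emit:
send_rows:
  targets:
    - [[0, 0, 0], [0, 0, -8], 140]
    - [[0, 0, 0], [0, 0, -16], 140]
    - [[0, 0, 0], [0, 0, -24], 140]
    - [[0, 0, 0], [0, 0, -32], 140]
    - [[0, 0, 0], [0, 0, -40], 140]
    - [[0, 0, 0], [0, 0, -48], 140]
    - [[0, 0, 0], [0, 0, -56], 140]
    - [[0, 0, 0], [0, 0, -64], 140]

```text
t: 38.3
tool_pos: [0.447, -0.3748, 0.1405]
tcp_rot: [-0.0, 0.699, 0.715, 0.003]
ft_force: [0.3, 0.6, 0.1]
gripper_width: 0.0415
```

Run:
```python
from h import *
rep(); goal([.448,-.376,.14],143)
```

```text
t 38.3 yaw 91.2 q7 1.113 F [0.3 0.6 0.1] M [-0.09  0.07  0.03] w 0.0415 p [ 0.447  -0.3748  0.1405]
shift [-0.12  0.09  0.05] rot [  0.3  -0.2 -51.8] | pos [ 0.447  -0.3748  0.1405]
```

Emit:
send_rows:
  targets:
    - [[0, 0, 0], [0, 0, -8], 140]
    - [[0, 0, 0], [0, 0, -16], 140]
    - [[0, 0, 0], [0, 0, -24], 140]
    - [[0, 0, 0], [0, 0, -32], 140]
    - [[0, 0, 0], [0, 0, -40], 140]
    - [[-0.1, 0.1, 0], [0, 0, -48], 140]
    - [[-0.1, 0.1, 0], [0, 0, -53], 140]
    - [[-0.1, 0.1, 0], [0, 0, -53], 140]

```text
t: 39.1
tool_pos: [0.4478, -0.3756, 0.1403]
tcp_rot: [0.001, 0.307, 0.952, 0.003]
ft_force: [0.2, 0.3, 0.0]
gripper_width: 0.0412
```

Run:
```python
from h import *
rep(); goal([.4475,-.376,.083],144.5)
```

```text
t 39.1 yaw 144.2 q7 1.895 F [0.2 0.3 0. ] M [ 0.    0.01 -0.04] w 0.0412 p [ 0.4478 -0.3756  0.1403]
shift [ 0.   -0.09  5.73] rot [ 0.4 -0.  -0.3] | pos [ 0.4478 -0.3756  0.1403]
```

Emit:
send_rows:
  targets:
    - [[0, 0, 2.5], [0.2, 0, 0], 140]
    - [[0, 0, 4.5], [0.3, 0, 0], 140]
    - [[0, 0, 5.7], [0.3, 0, 0], 140]
    - [[0, 0, 5.7], [0.3, 0, 0], 200]
    - [[0, 0, 5.7], [0.3, 0, 0], 255]
    - [[0, 0, 5.7], [0.3, 0, 0], 255]
    - [[0, 0, 5.7], [0.3, 0, 0], 255]
    - [[0, 0, 5.7], [0.3, 0, 0], 255]

```text
t: 39.9
tool_pos: [0.4486, -0.3757, 0.0841]
tcp_rot: [0.001, 0.307, 0.952, 0.001]
ft_force: [-0.4, 0.1, 2.4]
gripper_width: 0.0093
```

Emit:
send_rows:
  targets:
    - [[0, 0, 0], [0, 0, 5], 255]
    - [[0, 0, 0], [0, 0, 10], 255]
    - [[0, 0, 0], [0, 0, 15], 255]
    - [[0, 0, 0], [0, 0, 20], 255]
    - [[0, 0, 0], [0, 0, 25], 255]
    - [[0, 0, 0], [0, 0, 30], 255]
    - [[0, 0, 0], [0, 0, 30], 255]

```text
t: 40.6
tool_pos: [0.4483, -0.3759, 0.0842]
tcp_rot: [0.001, 0.543, 0.84, 0.0]
ft_force: [-0.9, -0.3, -0.6]
gripper_width: 0.0094
```

Run:
```python
from h import *
rep()
```

```text
t 40.6 yaw 114.2 q7 1.507 F [-0.9 -0.3 -0.6] M [-0.32  0.28  0.07] w 0.0094 p [ 0.4483 -0.3759  0.0842]
```

Emit:
send_rows:
  targets:
    - [[0, 0, 0], [0, 0, 4], 255]
    - [[0, 0, 0], [0, 0, 8], 255]
    - [[0, 0, 0], [0, 0, 10], 255]
    - [[0, 0, 0], [0, 0, 10], 255]

```text
t: 41.0
tool_pos: [0.4482, -0.3759, 0.0842]
tcp_rot: [0.001, 0.614, 0.79, 0.0]
ft_force: [-1.4, -0.1, -2.6]
gripper_width: 0.0095
```

Run:
```python
from h import *
rep()
```

```text
t 41.0 yaw 104.3 q7 1.365 F [-1.4 -0.1 -2.6] M [-0.24  0.2   0.08] w 0.0095 p [ 0.4482 -0.3759  0.0842]
```

Emit:
send_rows:
  targets:
    - [[0, 0, 0], [0, 0, 2], 255]
    - [[0, 0, 0], [0, 0, 4], 255]
    - [[0, 0, 0], [0, 0, 4], 255]

```text
t: 41.3
tool_pos: [0.4482, -0.3759, 0.0842]
tcp_rot: [0.001, 0.641, 0.768, 0.0]
ft_force: [-0.6, -0.2, -1.6]
gripper_width: 0.0102
```

Run:
```python
from h import *
rep()
```

```text
t 41.3 yaw 100.3 q7 1.308 F [-0.6 -0.2 -1.6] M [-0.25  0.25  0.28] w 0.0102 p [ 0.4482 -0.3759  0.0842]
```

Emit:
send_rows:
  targets:
    - [[0, 0, 0], [0, 0, 2], 255]
    - [[0, 0, 0], [0, 0, 4], 255]
    - [[0, 0, 0], [0, 0, 4], 255]

```text
t: 41.6
tool_pos: [0.4481, -0.3759, 0.0843]
tcp_rot: [0.0, 0.667, 0.745, -0.0]
ft_force: [-1.1, -0.4, -0.0]
gripper_width: 0.0107
```

Run:
```python
from h import *
rep();save('wrist','w30.png')
```

```text
t 41.6 yaw 96.3 q7 1.25 F [-1.1 -0.4 -0. ] M [-0.32  0.32  0.66] w 0.0107 p [ 0.4481 -0.3759  0.0843]
```

View pics/w30.png

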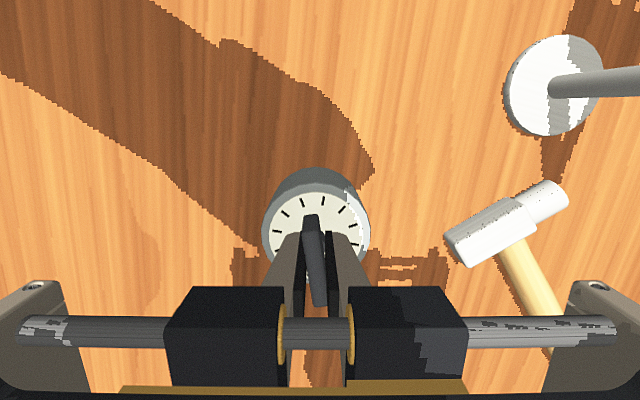

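The moment jumps from 0.08 to 0.66 N·m, the jaws are being spread and the wing lags the hand, so the key is at its stop. I'll open straight away without turning back, and retreat.

Emit:
send_rows:
  targets:
    - [[0, 0, 0], [0, 0, 0], 140]
    - [[0, 0, 0], [0, 0, 0], 140]
    - [[0, 0, 0], [0, 0, 0], 140]
    - [[0, 0, -1], [0, 0, 0], 140]
    - [[0, 0, -3], [0, 0, 0], 140]
    - [[0, 0, -6], [0, 0, 0], 140]
    - [[0, 0, -9], [0, 0, 0], 140]
    - [[0, 0, -9], [0, 0, 0], 140]

```text
t: 42.45
tool_pos: [0.4498, -0.3779, 0.1787]
tcp_rot: [0.004, 0.667, 0.745, 0.001]
ft_force: [0.3, -0.4, 0.2]
gripper_width: 0.0415
```

Run:
```python
from h import *
rep();P=pose(); im,d=save('wrist','w31.png');X=cloud('wrist',d,P).reshape(-1,3)
B=X[(np.hypot(X[:,0]-.448,X[:,1]+.375)<.045)]
K=B[(B[:,2]>.085)&(B[:,2]<.105)]
print('key',len(K),K.mean(0),cv2.minAreaRect((K[:,:2]*1000).astype(np.float32)))
im,d=save('top','top31.png');save('scene','s31.png');X=cloud('top',d).reshape(-1,3)
for y in (.13,-.016,-.16): print(cuff(X,[.636+.118*y,y],(.178,.2)))
for r in manip.find_in('scene','cuff1'): print('S',np.round(r['position'],3),round(r['confidence'],2))
```

```text
t 42.45 yaw 96.3 q7 1.163 F [ 0.3 -0.4  0.2] M [-0.07  0.09 -0.02] w 0.0415 p [ 0.4498 -0.3779  0.1787]
key 635 [ 0.44672853 -0.37353872  0.09862589] ((446.9990539550781, -375.6923828125), (9.146316528320312, 44.025535583496094), 14.854997634887695)
(array([0.64920203, 0.1300817 ]), 84.50555419921875, (54.376312255859375, 26.85597038269043), 148)
(array([ 0.63628552, -0.00552965]), 84.13639068603516, (72.95523071289062, 30.781843185424805), 156)
(array([ 0.61583624, -0.16109828]), 86.96550750732422, (89.89656066894531, 30.317245483398438), 168)
S [ 0.657 -0.017  0.17 ] 0.96
S [ 0.355 -0.055  0.036] 0.58
S [ 0.641 -0.156  0.168] 0.57
S [0.492 0.366 0.064] 0.24
```

View pics/s31.png

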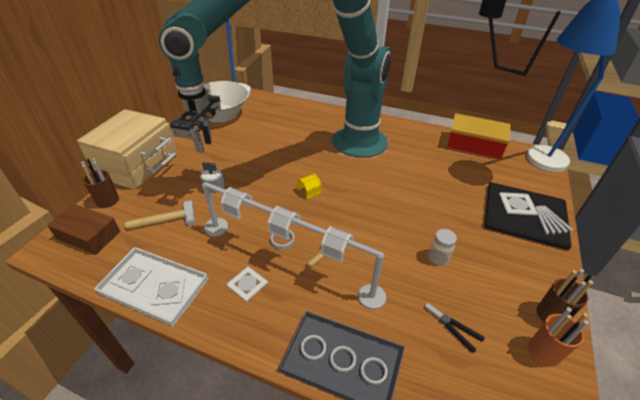

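View pics/top31.png

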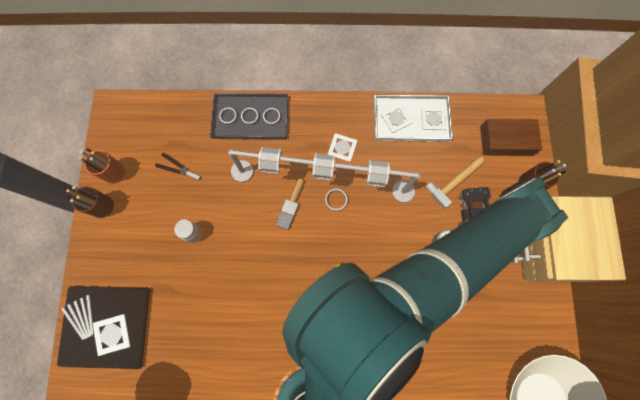

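The key reads about 398° past its start, against an expected 401°. To be sure, I'll regrip slightly past the wing's angle and push against the stop once more.

Run:
```python
from h import *
goal([.448,-.376,.083],101)
```

```text
shift [-0.09  0.02  9.06] rot [-0.  -0.  -4.6] | pos [ 0.4478 -0.3751  0.1736]
```

Emit:
send_rows:
  targets:
    - [[-0.1, 0, 3], [0, 0, -4.6], 140]
    - [[-0.1, 0, 6], [0, 0, -4.6], 140]
    - [[-0.1, 0, 8], [0, 0, -4.6], 140]
    - [[-0.1, 0, 9], [0, 0, -4.6], 140]
    - [[-0.1, 0, 9], [0, 0, -4.6], 200]
    - [[-0.1, 0, 9], [0, 0, -4.6], 255]
    - [[-0.1, 0, 9], [0, 0, -4.6], 255]
    - [[-0.1, 0, 9], [0, 0, -4.6], 255]

```text
t: 43.45
tool_pos: [0.4484, -0.3765, 0.0845]
tcp_rot: [0.001, 0.636, 0.771, 0.0]
ft_force: [-2.6, -0.9, 0.6]
gripper_width: 0.0115
```

Emit:
send_rows:
  targets:
    - [[0, 0, 0], [0, 0, 0], 255]
    - [[0, 0, 0], [0, 0, 0], 255]

```text
t: 43.65
tool_pos: [0.4483, -0.3765, 0.0846]
tcp_rot: [0.001, 0.636, 0.772, 0.0]
ft_force: [-0.4, -0.2, -3.2]
gripper_width: 0.0099
```

Run:
```python
from h import *
rep()
```

```text
t 43.65 yaw 101.0 q7 1.32 F [-0.4 -0.2 -3.2] M [-0.32  0.13  0.18] w 0.0099 p [ 0.4483 -0.3765  0.0846]
```

Emit:
send_rows:
  targets:
    - [[0, 0, 0], [0, 0, 3], 255]
    - [[0, 0, 0], [0, 0, 6], 255]
    - [[0, 0, 0], [0, 0, 6], 255]

```text
t: 43.95
tool_pos: [0.4482, -0.3765, 0.0846]
tcp_rot: [0.001, 0.675, 0.738, -0.0]
ft_force: [-1.5, -1.0, -2.3]
gripper_width: 0.011
```

Run:
```python
from h import *
rep()
```

```text
t 43.95 yaw 95.1 q7 1.236 F [-1.5 -1.  -2.3] M [-0.35  0.2   0.74] w 0.011 p [ 0.4482 -0.3765  0.0846]
```

The stop is confirmed: the moment rises straight away to 0.74 N·m. Releasing and retreating.

Emit:
send_rows:
  targets:
    - [[0, 0, 0], [0, 0, 0], 140]
    - [[0, 0, 0], [0, 0, 0], 140]
    - [[0, 0, 0], [0, 0, 0], 140]
    - [[0, 0, -1], [0, 0, 0], 140]
    - [[0, 0, -4], [0, 0, 0], 140]
    - [[0, 0, -8], [0, 0, 0], 140]
    - [[0, 0, -12], [0, 0, 0], 140]
    - [[0, 0, -14], [0, 0, 0], 140]

```text
t: 44.75
tool_pos: [0.4489, -0.3777, 0.2288]
tcp_rot: [0.003, 0.675, 0.738, 0.0]
ft_force: [-0.5, 0.0, -0.7]
gripper_width: 0.0415
```

Emit:
send_rows:
  targets:
    - [[0, 0, 0], [0, 0, 0], 140]
    - [[0, 0, 0], [0, 0, 0], 140]
    - [[0, 0, 0], [0, 0, 0], 140]

```text
t: 45.05
tool_pos: [0.4483, -0.3771, 0.2276]
tcp_rot: [0.002, 0.675, 0.738, 0.0]
ft_force: [-0.1, 0.5, -0.2]
gripper_width: 0.0415
```

Run:
```python
from h import *
rep();P=pose(); im,d=save('wrist','w40.png');X=cloud('wrist',d,P).reshape(-1,3)
B=X[(np.hypot(X[:,0]-.448,X[:,1]+.375)<.045)]
K=B[(B[:,2]>.085)&(B[:,2]<.105)]
print('key',len(K),cv2.minAreaRect((K[:,:2]*1000).astype(np.float32)))
im,d=save('scene','s40.png')
cv2.imwrite('pics/s40z.png',cv2.resize(im[150:310,170:430],None,fx=3,fy=3)[:,:,::-1])
save('top','top40.png')
```

```text
t 45.05 yaw 95.1 q7 1.101 F [-0.1  0.5 -0.2] M [-0.05  0.08 -0.01] w 0.0415 p [ 0.4483 -0.3771  0.2276]
key 449 ((447.0144348144531, -375.6949157714844), (8.954313278198242, 43.74171447753906), 14.852931022644043)
```

View pics/s40z.png

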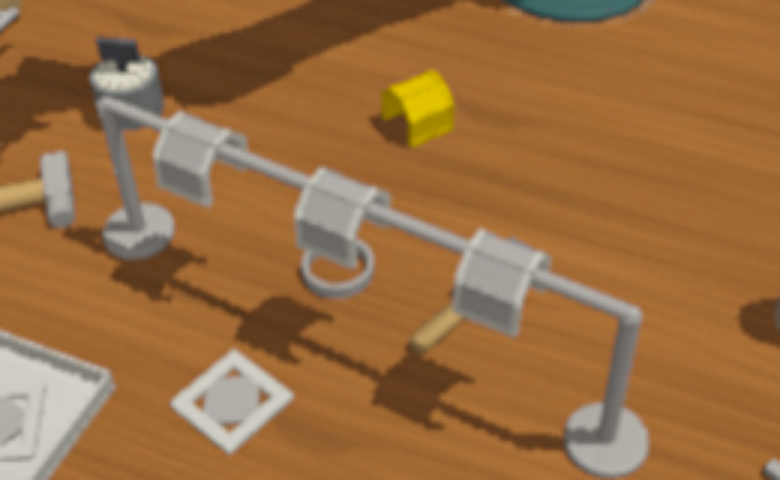

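View pics/top40.png

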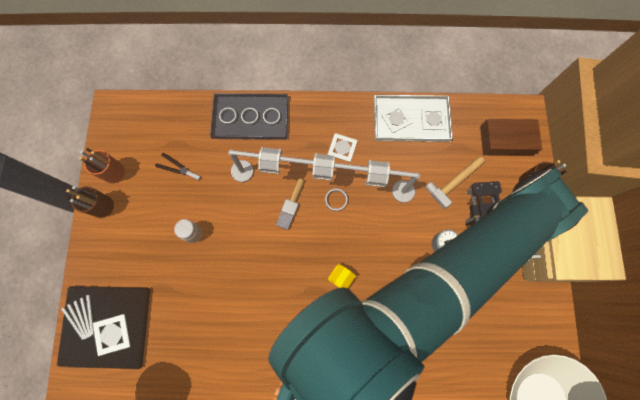

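The three cuffs hang level and well apart, the other things are where they were, and the key still reads the same angle.

```bash
python3 -c "
from rig import manip
print(manip.close_job())"
```

```text
the job is handed in; nothing more can be done
None
```

The job is handed in. All three silver cuffs on the bench hang over the rail, and the timer key is wound to its stop. It took about 45 s of the 210 s allowed.

**Cuffs:** I found three silver ones and saw no sign of a fourth. I left the yellow look-alike alone. I aimed the pads at the rim at one end only, with about 5 mm of overlap. The pictures showed them there, but I could not measure contact with the polished faces directly. The cuffs hang open side down at about y = −0.16, −0.015 and +0.13 m, with roughly 9 cm clear between neighbours. The last pictures show them level and untouched since I let go. I did not see any cuff get knocked aside.

**Timer key:** I wound it clockwise in three grips, about 398° by my measurement against the 401° nominal. The 3° difference is close to the error of my angle readings. At the end the turning moment jumped from 0.08 to 0.66 N·m. I regripped and pushed once more, and it rose again to 0.74 N·m. The key read the same angle after both releases, so I take it as being at the stop.

**Other checks:** In the last pictures the other things on the bench are where they were. The gripper was raised clear of everything, with about 0 N at the wrist. In one late check the cuff detector missed the cuff at y = +0.13, but the pictures show it hanging.

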